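# Nest the measuring cups on the sloped stand

### The arm

A 6-joint arm with a two-finger parallel gripper is mounted at the origin on the work surface. World frame = base frame: x ahead of the robot, y to its left, z up, the work surface at z = 0. Lengths are in m, angles in rad, forces in N, time in s.
With the tool pointing down it reaches from about 0.25 to 0.775 m from the base axis. Payload 4 kg.
Tool frame: the origin (TCP) lies midway between the tips of the shut fingers; the grasp point (between the pads) lies 19 mm behind it; z points along the fingers, y is the line along which they close (so a half turn about z gives the same grasp; the last joint's range is limited). The gripper opens to 94 mm and grips with 3 to 60 N. Pads are 16 mm wide; open, the fingers measure 119 mm over their backs; the gripper's body (75 mm by 177 mm) begins 78 mm behind the grasp point.
Start: joints at [-1.329, 0.087, 1.371, -0, 1.684, -0.103], TCP at [0.186, -0.518, 0.206] pointing down, gripper open.
Joint ranges: [-3.1, 3.1], [-0.76, 2.03], [0.27, 2.55], [-1.08, 4.22], [0.17, 2.65], [-2.57, 2.57]. Speed limits (rad/s): [2.79, 2.79, 3.14, 3.14, 3.14, 3.14].

### API

Orientations are given as [roll, pitch, yaw] about the fixed x, y, z axes, in that order (R = Rz(yaw) Ry(pitch) Rx(roll)).
In Python, from bench import robot gives the robot as it stands. The module is installed in compiled form; this text tells all that it offers.
- The arm moves only by the tool arm_command, never from a script. Its argument "targets" is a list of rows, each a list of 4 numbers: the shift along the world's x, y, z as a fraction of full scale, then the turn about the world's z as a fraction of full scale. A call has 1 to 8 rows; each row is the pose to reach, as a shift and turn from the pose commanded when the call began; what a row does not reach only later rows make up. Full scale, the value 1, is 0.5 m for a shift and 120 degrees for a turn. A row lasts 1/12 s, in which the tool goes at most 41.7 mm and 7.16 degrees, less where a joint would pass 70% of its speed; a pose out of reach is approached as far as the arm can. A call with a number of a shift or a turn outside -1 to 1 is refused whole. A call with a gripper value outside its range is refused whole. "claw" is the closure, from 0 (fully open) to 1 (shut), set as the call begins (left out, the last holds). The fingers move at their own pace and stop on an object; the grip force is fixed at half the most. Time passes only in rows, so rows that repeat a pose let the fingers close. It gives the time, the measured TCP pose, the force, the opening and the grip force at its end, in the units of the state.
- robot.get_obs(): the state, without advancing time (a new reading comes with each control period).
- robot.snapshot(name): name is "side" or "top"; returns the picture (480x640x3 uint8, red, green, blue); there is no depth.
- robot.camera_info(name): a dict with "vfov" (degrees; the focal length in pixels is half the picture's height over the tangent of half this angle, whatever the lens; pixels are square), "cx", "cy" (the principal point, pixels), "extrinsics" (4x4, takes a point from camera to world coordinates). Camera axes: x right, y up, looking along -z (the intrinsics and any distortion apply to the point x, -y, -z); pixel columns grow to the right and rows downward; lengths in m; the calibration is good to about 2 mm. A picture is of the moment at which its call begins. camera_info takes no time and is no camera call.
- robot.close_job(): hands the job in; it is judged then, once.
The state is a dict: "time": time; "joint_positions": joint angles; "qvel": joint speeds; "joint_torque": joint torques, N m; "tool_pos": TCP position; "ee_rot": TCP orientation; "wrist_force": force on the tool from outside, world axes, zero at the start; "wrist_torque": the same for the moment, N m; "width": finger opening in m; "finger_force": force on a finger pad.
Only numpy, scipy, OpenCV 4.12 (cv2) and the standard library are available. Lean on these libraries where they do the work, as an engineer would, in place of code of your own. Each camera call takes 0.05 s, during which the arm holds its last target. There are 200 camera calls.

### The job

Put the measuring cups away: nest the yellow medium cup in the green large cup that is fixed, tilted, on the sloped stand, and then nest the blue small cup in the yellow one, each sitting fully home on the floor of the one outside it. Tilt each cup in line with the tilted green one and lower it nearly to the bottom before letting go; do not drop it in. Leave the other things on the bench where they are.

Things in the scene. Friction and masses are not known exactly. Their poses are not given: they have to be found in the camera images.
- large_cup: Green tapered plastic cup, no handle, outer radius 56 mm at the rim, 45 mm at the underside, 50 mm high, wall 3 mm, floor 4 mm. Fixed on the sloped stand, axis 35 degrees from vertical, mouth up and towards the robot. Origin: centre of its underside, 62 mm above the bench; z: its axis, out of the mouth; y: level, across the slope; -x: down the slope.
- large_cup_in (a point): Centre of the green cup's inner floor (inner radius 42 mm here, 53 mm at the mouth 46 mm farther out along z); axes as the green cup's. The yellow cup's origin belongs here.
- medium_cup: Loose yellow plastic measuring cup, tapered: outer radius 46 mm at the rim, 37 mm at the underside, 50 mm high, wall 3 mm, floor 4 mm, about 100 g. Upright on the bench at the start. Origin: centre of the underside; z: its axis, out of the mouth; -x: where its straight handle points. About 4 mm of play all round in the green cup; home, its origin is 4 mm above that cup's origin along z.
- medium_cup_handle (a point): Grip point on the yellow cup's handle, mid-height, 82 mm from the cup's axis, 53 mm above its underside; axes as the cup's. Bar 14 mm wide (y), 10 mm high, from the rim to 109 mm from the axis. Pinch it across its width. 
- small_cup: Loose blue plastic measuring cup, tapered: outer radius 36 mm at the rim, 29 mm at the underside, 50 mm high, wall 3 mm, floor 4 mm, about 80 g. Upright on the bench at the start. Origin: centre of the underside; z: its axis, out of the mouth; -x: where its straight handle points. About 4 mm of play all round in the yellow cup; home, its origin is 4 mm above that cup's origin along z.
- small_cup_handle (a point): Grip point on the blue cup's handle, mid-height, 82 mm from the cup's axis, 53 mm above its underside; axes as the cup's. Bar 14 mm wide (y), 10 mm high, from the rim to 104 mm from the axis. Pinch it across its width. Nested, it would foul the yellow handle pointing the same way: turn them 60 degrees or more apart, e.g. one to each side across the slope.
- stand: Aluminium stand that carries the large cup: 130 x 124 mm base with a sloping board (130 mm along the slope) on top, its top side 62 mm above the bench in the middle; fixed to the bench. Origin: centre of its base, on the bench; -x: its low front side. Do not expect it to move.
- ramekin: Bystander: white ceramic dish, radius 36 mm, 40 mm high, in front of the stand. Origin: centre of the underside.
- sugar_jar: Bystander: glass jar with a steel cap, radius 42 mm, 130 mm high. Origin: centre of the underside.
- spatula: Bystander: kitchen spatula lying on the bench. Origin: under its middle.
- timer: Bystander: white round kitchen timer with a red grip on top, radius 32 mm, 47 mm high. Origin: centre of the underside.
Mind the look-alikes: they are no part of the job. Of the things that look like the small_cup, the middle-sized one is meant.

How it is judged:
On the way, in this order (a step that is already met when the one before it is completed fails the run):
1. the medium cup is held inside the large one, origins within 30 mm, axes within 15 degrees (contact force between the fingers and medium_cup above 0.5 N and distance between medium_cup and large_cup below 0.03 m and angle between the z axis of medium_cup and the z axis of large_cup, either way round below 0.26 rad), for 0.1 s.
2. the medium cup sits home in the large one, released (z of medium_cup in the frame of large_cup between -0.002 and 0.009 m and distance between medium_cup and large_cup below 0.016 m and angle between the z axis of medium_cup and the z axis of large_cup, either way round below 0.12 rad and contact force between the fingers and medium_cup below 0.2 N), for 0.2 s.
3. the small cup is held inside the medium one, origins within 30 mm, axes within 15 degrees (contact force between the fingers and small_cup above 0.5 N and distance between small_cup and medium_cup below 0.03 m and angle between the z axis of small_cup and the z axis of medium_cup, either way round below 0.26 rad), for 0.1 s.
4. the small cup sits home in the medium one, released (z of small_cup in the frame of medium_cup between -0.002 and 0.009 m and distance between small_cup and medium_cup below 0.016 m and angle between the z axis of small_cup and the z axis of medium_cup, either way round below 0.12 rad and contact force between the fingers and small_cup below 0.2 N), for 0.2 s.
At the end, for the whole second after the job is handed in: The medium cup rests in the large cup and the small cup in the medium one, each at rest with its underside less than 9 mm above the underside of the cup outside it (fully home is 4 mm), the origins within 16 mm of each other and the axes within 0.12 rad (z of medium_cup in the frame of large_cup between -0.002 and 0.009 m and distance between medium_cup and large_cup below 0.016 m and angle between the z axis of medium_cup and the z axis of large_cup, either way round below 0.12 rad and z of small_cup in the frame of medium_cup between -0.002 and 0.009 m and distance between small_cup and medium_cup below 0.016 m and angle between the z axis of small_cup and the z axis of medium_cup, either way round below 0.12 rad and linear speed of each of medium_cup, small_cup below 0.02 m/s); the robot touches nothing.
It fails at once if a bystander (ramekin, jar, spatula, timer) is moved more than 40 mm (distance of any of ramekin, sugar_jar, spatula, timer from where it was at the start of the episode above 0.04 m).
It also fails if it takes over 64 s, if anything falls off the work surface, if the arm or the gripper's body presses on something with over 40 N, if the wrist force passes 120 N, or if a joint passes its speed limit or range.

## Working session

There is one attempt and no reset: what is moved stays moved. The work goes in short steps, Python scripts to look and compute and a tool call to move; the robot and the scene stay as the last step left them, time stands still between calls to the robot, and variables do not carry over. Pictures are saved under pics/ and viewed, at most 10 in all, crops included, and the job is handed in when it is done.

Besides the shell and the picture viewer there is one more tool, called after "Call:" in YAML: its name, and indented under it one key for each argument. arm_command: Moves the arm, as the interface text tells. Shift numbers are shares of 0.5 m and turn numbers shares of 120 degrees, none past 1 either way. Its arguments: {"type":"object","properties":{"targets":{"type":"array"},"claw":{"type":"number"}},"required":["targets"]}

```bash
mkdir -p pics; python3 - <<'E'
from bench import robot
import cv2,numpy as np
for n in("top","side"):
    im=robot.snapshot(n); cv2.imwrite(f"pics/{n}0.png",im[:,:,::-1]); print(n,robot.camera_info(n))
print(robot.get_obs())
E
```

```text
top {'vfov': 48.99006349660331, 'cx': 315.58923403664164, 'cy': 239.67122258971753, 'extrinsics': array([[-0.00154644,  0.99245435, -0.12260497,  0.39794648],
       [-0.99999712, -0.00130952,  0.00201297,  0.13565325],
       [ 0.00183723,  0.12260773,  0.99245351,  1.26032165],
       [ 0.        ,  0.        ,  0.        ,  1.        ]])}
side {'vfov': 47.34218922551891, 'cx': 319.5582340393903, 'cy': 248.4892571050347, 'extrinsics': array([[-0.98448941,  0.1128288 , -0.1343513 ,  0.33401326],
       [-0.17540592, -0.61702945,  0.76714237,  1.28698955],
       [ 0.00365704,  0.77880955,  0.6272498 ,  0.99862189],
       [ 0.        ,  0.        ,  0.        ,  1.        ]])}
{'time': 0.1, 'joint_positions': array([-1.32910014e+00,  8.78589007e-02,  1.37208528e+00, -4.81845769e-05,
        1.68358719e+00, -1.03101820e-01]), 'qvel': array([-0.00043946, -0.00230711, -0.00269244,  0.00033926,  0.00012774,
       -0.00016573]), 'joint_torque': array([ 1.26185252e-03, -3.41251588e+01, -3.03302836e+01,  7.20754266e-02,
        3.04628082e-02, -9.41072381e-05]), 'tool_pos': array([ 0.18576487, -0.51715971,  0.2044424 ]), 'ee_rot': array([-3.13965931e+00, -1.51895878e-04,  3.44792480e-01]), 'wrist_force': array([-0.26029155,  0.2217566 , -0.37729633]), 'wrist_torque': array([-0.02880926,  0.01716102,  0.02293916]), 'finger_force': 0.0, 'width': 0.09419832516041667}
```

View pics/top0.png

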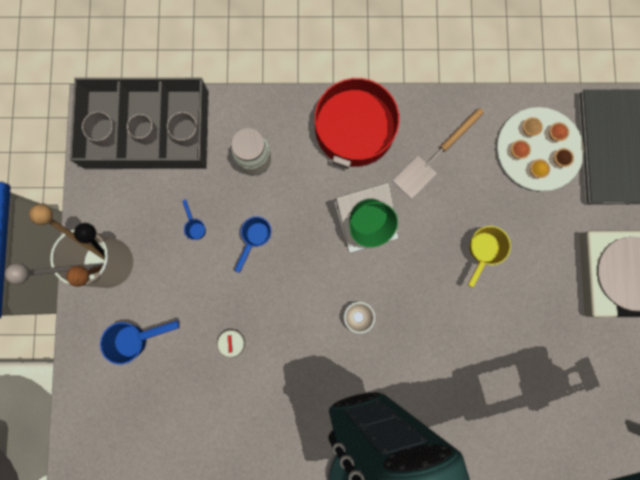

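View pics/side0.png

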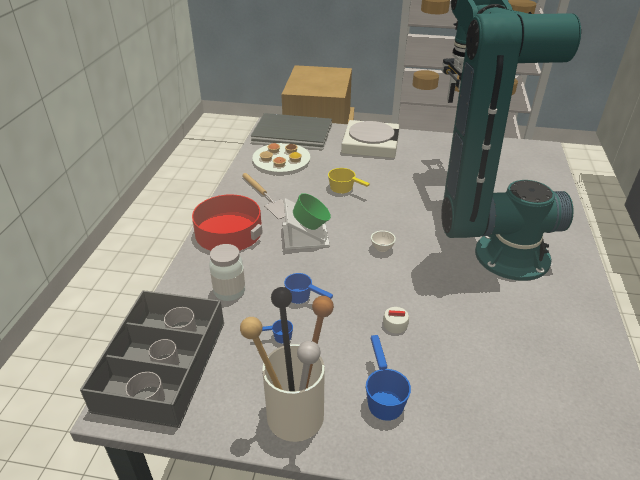

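The top view has three blue cups: tiny (195,230), middle (256,232) and large (123,342). The middle-sized one is meant. Yellow is at (489,245) with its handle towards (473,283), green is at (373,223) on the stand, and the ramekin is at (359,317).

```bash
cat > h.py <<'E'
import numpy as np, cv2
from bench import robot
from scipy.optimize import minimize
def cam(n):
    i=robot.camera_info(n); return i,240/np.tan(np.radians(i['vfov']/2))
def proj(n,P):
    i,f=cam(n); E=i['extrinsics']; c=(np.atleast_2d(P)-E[:3,3])@E[:3,:3]
    return np.c_[i['cx']+f*c[:,0]/-c[:,2], i['cy']-f*c[:,1]/-c[:,2]]
def Rz(a): return np.array([[np.cos(a),-np.sin(a),0],[np.sin(a),np.cos(a),0],[0,0,1]])
def Ry(a): return np.array([[np.cos(a),0,np.sin(a)],[0,1,0],[-np.sin(a),0,np.cos(a)]])
t=np.linspace(0,2*np.pi,60)
def parts(kind):
    rr,rb,L={'g':(.056,.045,0),'y':(.046,.037,.109),'b':(.036,.029,.104)}[kind]
    ring=lambda r,z:np.c_[r*np.cos(t),r*np.sin(t),0*t+z]
    out=[np.r_[ring(rr,.05),ring(rb,0)]]
    if L: out.append(np.array([[x,y,z] for x in(-rr+.004,-L) for y in(-.007,.007) for z in(.048,.058)]))
    return out
def model(n,kind,R,p):
    m=np.zeros((480*4,640*4),np.uint8)
    for q in parts(kind):
        h=cv2.convexHull((proj(n,q@R.T+p)*4+1.5).round().astype(np.int32)); cv2.fillConvexPoly(m,h,255)
    return cv2.resize(m,(640,480),interpolation=cv2.INTER_AREA)/255.
def mask(im,kind,roi):
    h=cv2.cvtColor(im,cv2.COLOR_RGB2HSV); lo,hi={'g':((50,90,25),(80,255,255)),'y':((22,120,40),(34,255,255)),'b':((105,120,30),(125,255,255))}[kind]
    m=cv2.inRange(h,lo,hi)/255.; z=np.zeros_like(m); u0,v0,u1,v1=roi; z[v0:v1,u0:u1]=m[v0:v1,u0:u1]; return z
def fit(ims,kind,rois,x0,z=0.,tilt=0.,cams=("top","side")):
    ms={n:mask(ims[n],kind,rois[n]) for n in cams}
    def cost(v):
        R=Rz(v[2])@Ry(-tilt); p=np.array([v[0],v[1],z]); s=0
        for n in cams:
            a=model(n,kind,R,p); s+=1-np.minimum(a,ms[n]).sum()/np.maximum(a,ms[n]).sum()
        return s/len(cams)
    r=minimize(cost,x0,method='Nelder-Mead',options=dict(initial_simplex=[x0]+[np.add(x0,d) for d in([.015,0,0],[0,.015,0],[0,0,.25])],xatol=1e-4,fatol=1e-4))
    return r.x,r.fun
def pix2(n,u,v,z):
    i,f=cam(n);E=i['extrinsics'];d=E[:3,:3]@[(u-i['cx'])/f,-(v-i['cy'])/f,-1]
    return E[:3,3]+d*(z-E[2,3])/d[2]
E
python3 - <<'E'
from h import *
ims={n:cv2.imread(f"pics/{n}0.png")[:,:,::-1].copy() for n in("top","side")}
for k,rt,rs,(u,v),z,ti,y0 in [('y',(450,215,525,300),(320,160,375,200),(489,245),0,0,.4),('b',(225,210,280,280),(275,268,340,308),(256,232),0,0,.4),('g',(335,190,410,260),(285,185,340,235),(373,225),.062,np.radians(35),0.)]:
    x0=pix2("top",u,v,z+.05)[:2]; x0=[x0[0],x0[1],y0]
    for c in(("top",),("side",),("top","side")): print(k,c,*fit(ims,k,dict(top=rt,side=rs),x0,z,ti,c))
print('ramekin',pix2("top",359,317,.04),pix2("side",383,237,.04),'timer',pix2("top",231,343,.047))
w=ims["top"][170:380,90:540]; cv2.imwrite("pics/crop.png",cv2.resize(w,(800,373),interpolation=cv2.INTER_CUBIC)[:,:,::-1])
E
```

```text
y ('top',) [ 0.53477055 -0.2708958   0.70032024] 0.26033052068902784
y ('side',) [ 0.53486908 -0.273668    0.69732342] 0.253309079235996
y ('top', 'side') [ 0.5342784  -0.2710802   0.75936133] 0.2583979218208076
b ('top',) [0.56638306 0.27296215 0.80188333] 0.3759099415787265
b ('side',) [0.56730417 0.26949814 1.77819269] 0.8669188326335149
b ('top', 'side') [0.5660291  0.27181993 0.79838074] 0.6284604217951457
g ('top',) [ 0.60274464  0.0060283  -0.00999217] 0.0992313885654671
g ('side',) [0.58530818 0.00547187 1.50615389] 0.4199887181097599
g ('top', 'side') [0.59791178 0.01366824 0.4153425 ] 0.3167537011221072
ramekin [0.36990257 0.03391059 0.04      ] [0.369561  0.0301193 0.04     ] timer [0.3122356  0.32518067 0.047     ]
```

View pics/crop.png

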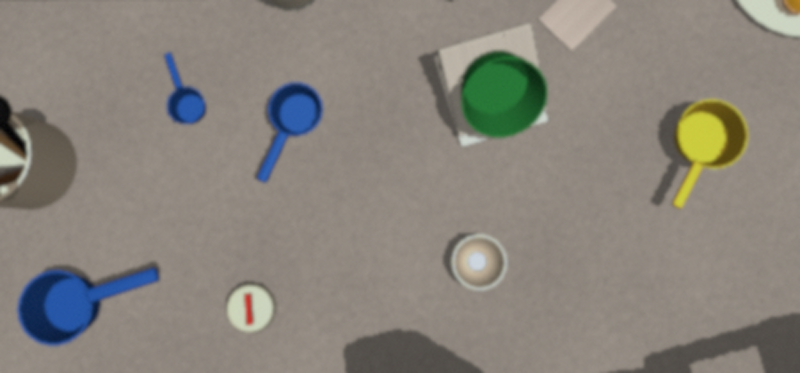

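The crop confirms it: of the three blue cups, the middle-sized one at (295,108) in the crop is the target. Both handles point down-left, towards -x and +y, so their yaw starts at about -0.4. The stand is turned about +0.25. I'll refit from those values.

```bash
python3 - <<'E'
from h import *
ims={n:cv2.imread(f"pics/{n}0.png")[:,:,::-1].copy() for n in("top","side")}
for k,rt,rs,(u,v),z,ti,y0 in [('y',(450,215,525,300),(320,160,375,200),(489,245),0,0,-.4),('b',(225,210,280,280),(275,268,340,308),(256,232),0,0,-.4),('g',(335,190,410,260),(285,185,340,235),(373,225),.062,np.radians(35),.25)]:
    x0=pix2("top",u,v,z+.05)[:2]; x0=[x0[0],x0[1],y0]
    print(k,[int(mask(ims[n],k,r).sum()) for n,r in(("top",rt),("side",rs))])
    for c in(("top",),("side",),("top","side")):
        x,fv=fit(ims,k,dict(top=rt,side=rs),x0,z,ti,c); print(k,c,x.round(4),round(fv,3))
    R=Rz(x[2])@Ry(-ti)
    for n,r in(("top",rt),("side",rs)):
        a=model(n,k,R,np.array([x[0],x[1],z])); im=ims[n]; cs,_=cv2.findContours((a>.5).astype(np.uint8),0,2); cv2.drawContours(im,cs,-1,(255,0,255),1)
w=np.vstack([cv2.resize(ims["top"][185:305,220:540],(800,300)),cv2.resize(ims["side"][160:310,190:590],(800,300))]); cv2.imwrite("pics/ov.png",w[:,:,::-1])
E
```

```text
y [1406, 605]
y ('top',) [ 0.5356 -0.2721 -0.4953] 0.072
y ('side',) [ 0.536  -0.2751 -0.5179] 0.096
y ('top', 'side') [ 0.5357 -0.272  -0.4995] 0.087
b [846, 211]
b ('top',) [ 0.5677  0.2725 -0.4305] 0.123
b ('side',) [ 0.568   0.2696 -0.4262] 0.758Traceback (most recent call last):
  File "<stdin>", line 7, in <module>
  File "h.py", line 33, in fit
    r=minimize(cost,x0,method='Nelder-Mead',options=dict(initial_simplex=[x0]+[np.add(x0,d) for d in([.015,0,0],[0,.015,0],[0,0,.25])],xatol=1e-4,fatol=1e-4))
    res = _minimize_neldermead(fun, x0, args, callback, bounds=bounds,
                               **options)
    fxr = func(xr)
    fx = function(np.copy(x), *(wrapper_args + args))
  File "h.py", line 31, in cost
    a=model(n,kind,R,p); s+=1-np.minimum(a,ms[n]).sum()/np.maximum(a,ms[n]).sum()
  File "h.py", line 21, in model
    h=cv2.convexHull((proj(n,q@R.T+p)*4+1.5).round().astype(np.int32)); cv2.fillConvexPoly(m,h,255)
                      ~~~~^^^^^^^^^^^
  File "h.py", line 7, in proj
    i,f=cam(n); E=i['extrinsics']; c=(np.atleast_2d(P)-E[:3,3])@E[:3,:3]
        ~~~^^^
  File "h.py", line 5, in cam
    i=robot.camera_info(n); return i,240/np.tan(np.radians(i['vfov']/2))
ValueError: time passes only in moves, steps and waits
```

```bash
sed -i 's/^def cam(n):/from functools import lru_cache\n@lru_cache\ndef cam(n):/; s/(105,120,30),(125,255,255)/(100,80,15),(130,255,255)/; s/(50,90,25),(80,255,255)/(50,80,15),(85,255,255)/' h.py; python3 - <<'E'
from h import *
ims={n:cv2.imread(f"pics/{n}0.png")[:,:,::-1].copy() for n in("top","side")}
h=cv2.cvtColor(ims["side"],cv2.COLOR_RGB2HSV); print(h[287,290],h[292,315],h[283,300],h[295,298],h[212,312])
for k,rt,rs,(u,v),z,ti,y0 in [('y',(450,215,525,300),(320,160,375,200),(489,245),0,0,-.4),('b',(225,210,280,280),(275,268,340,308),(256,232),0,0,-.4),('g',(335,190,410,260),(285,185,340,235),(373,225),.062,np.radians(35),.25)]:
    x0=pix2("top",u,v,z+.05)[:2]; x0=[x0[0],x0[1],y0]
    if k=='g':x0[0]+=.02
    for c in(("top",),("side",),("top","side")):
        x,fv=fit(ims,k,dict(top=rt,side=rs),x0,z,ti,c); print(k,c,x.round(4),round(fv,3))
    R=Rz(x[2])@Ry(-ti)
    for n,r in(("top",rt),("side",rs)):
        a=model(n,k,R,np.array([x[0],x[1],z])); im=ims[n]; cs,_=cv2.findContours((a>.5).astype(np.uint8),0,2); cv2.drawContours(im,cs,-1,(255,0,255),1)
w=np.vstack([cv2.resize(ims["top"][185:305,220:540],(800,300)),cv2.resize(ims["side"][160:310,190:590],(800,300))]); cv2.imwrite("pics/ov.png",w[:,:,::-1])
E
```

```text
[111 116 117] [109  62 123] [111 115 118] [111 109 110] [ 62 109 131]
y ('top',) [ 0.5356 -0.2721 -0.4953] 0.072
y ('side',) [ 0.536  -0.2751 -0.5179] 0.096
y ('top', 'side') [ 0.5357 -0.272  -0.4995] 0.087
b ('top',) [ 0.5677  0.2725 -0.4319] 0.066
b ('side',) [ 0.5687  0.27   -0.4317] 0.156
b ('top', 'side') [ 0.5677  0.2717 -0.4326] 0.119
g ('top',) [0.6019 0.0104 0.194 ] 0.089
g ('side',) [0.6007 0.0107 0.3954] 0.151
g ('top', 'side') [0.5997 0.0127 0.3772] 0.128
```

View pics/ov.png

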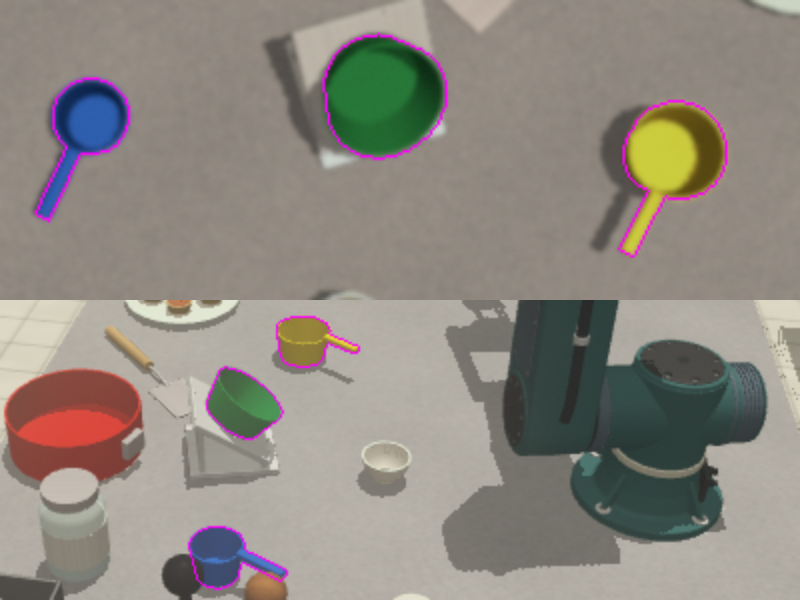

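Overlays fit to about 1 px. Positions:

| Item | x (m) | y (m) | Yaw (rad) |
|---|---|---|---|
| Yellow | .5357 | -.272 | -.50 |
| Blue | .568 | .272 | -.432 |
| Green | .601 | .0115 | about .28, from the stand's front edge |

The tool can only yaw, so the tilt has to come from the cup pivoting in the pinch. I'll pick up yellow and see how it hangs.

Call:
arm_command:
  targets:
    - [0.556, 0.57, -0.13, -0.403]
    - [0.556, 0.57, -0.13, -0.403]
    - [0.556, 0.57, -0.13, -0.403]
    - [0.556, 0.57, -0.13, -0.403]
    - [0.556, 0.57, -0.13, -0.403]
    - [0.556, 0.57, -0.13, -0.403]
    - [0.556, 0.57, -0.13, -0.403]
    - [0.556, 0.57, -0.13, -0.403]
  claw: 0.4

```text
time: 0.77
tool_pos: [0.3987, -0.2995, 0.1554]
ee_rot: [3.141, 0.0, -0.505]
wrist_force: [0.5, -0.3, -0.0]
width: 0.0561
finger_force: 0.0
```

Call:
arm_command:
  targets:
    - [0, 0, 0, 0]
    - [0, 0, 0, 0]
    - [0, 0, 0, 0]
    - [0, 0, 0, 0]

```text
time: 1.1
tool_pos: [0.3975, -0.3016, 0.156]
ee_rot: [3.141, 0.0, -0.5]
wrist_force: [0.5, 0.1, -0.6]
width: 0.0563
finger_force: 0.0
```

Call:
arm_command:
  targets:
    - [0.132, 0.138, -0.09, 0]
    - [0.132, 0.138, -0.09, 0]
    - [0.132, 0.138, -0.09, 0]
    - [0.132, 0.138, -0.18, 0]
    - [0.132, 0.138, -0.21, 0]
    - [0.132, 0.138, -0.244, 0]
    - [0.132, 0.138, -0.244, 0]
    - [0.132, 0.138, -0.244, 0]

```text
time: 1.77
tool_pos: [0.4631, -0.2326, 0.0334]
ee_rot: [3.141, 0.002, -0.501]
wrist_force: [0.2, 0.3, 0.6]
width: 0.0561
finger_force: 0.0
```

```bash
python3 - <<'E'
from h import *
r=[]
for n,b in(("top",(430,200,540,310)),("side",(290,120,420,230))):
    im=robot.snapshot(n); cv2.imwrite(f"pics/g1{n}.png",im[:,:,::-1]); u,v,w,x=b; r.append(cv2.resize(im[v:x,u:w],(400,360)))
cv2.imwrite("pics/g1.png",np.hstack(r)[:,:,::-1]); print(robot.get_obs()['tool_pos'])
E
```

```text
[ 0.46478768 -0.23324542  0.0356263 ]
```

View pics/g1.png

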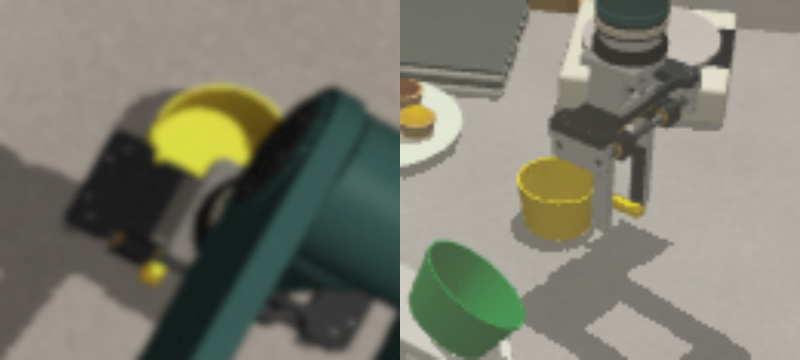

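The fingers straddle the yellow handle (tip at (628,207) in the right half). Next I close and lift.

Call:
arm_command:
  targets:
    - [0, 0, 0, 0]
    - [0, 0, 0, 0]
    - [0, 0, 0, 0]
    - [0, 0, 0, 0]
    - [0, 0, 0.05, 0]
    - [0, 0, 0.1, 0]
    - [0, 0, 0.2, 0]
    - [0, 0, 0.27, 0]
  claw: 1

```text
time: 2.53
tool_pos: [0.4631, -0.2309, 0.1675]
ee_rot: [-3.141, 0.003, -0.499]
wrist_force: [0.9, -1.0, -0.3]
width: 0.0064
finger_force: 0.0
```

```bash
python3 - <<'E'
from h import *
r=[]
for n,b in(("top",(430,200,540,310)),("side",(290,70,420,190))):
    im=robot.snapshot(n); cv2.imwrite(f"pics/g2{n}.png",im[:,:,::-1]); u,v,w,x=b; r.append(cv2.resize(im[v:x,u:w],(400,369)))
cv2.imwrite("pics/g2.png",np.hstack(r)[:,:,::-1]); print(robot.get_obs())
E
```

```text
{'time': 2.6333, 'joint_positions': array([-5.71898305e-01,  2.23066014e-02,  1.49605656e+00, -5.99890551e-05,
        1.60638535e+00,  1.49784188e+00]), 'qvel': array([-9.11509127e-05,  4.26214528e-02,  1.09049480e-01, -2.53127750e-03,
       -5.40877432e-02, -3.15175897e-05]), 'joint_torque': array([-2.09064555e-02, -2.92769301e+01, -2.83964217e+01,  1.53304765e-02,
        3.73739954e-01, -8.37415482e-04]), 'tool_pos': array([ 0.4681391 , -0.23403191,  0.17653552]), 'ee_rot': array([ 3.14030502, -0.01679496, -0.49893568]), 'wrist_force': array([ 0.22294317, -0.93569226,  0.41852034]), 'wrist_torque': array([0.06566067, 0.02265292, 0.00463457]), 'finger_force': 0.0, 'width': 0.0008236851924623565}
```

View pics/g2.png

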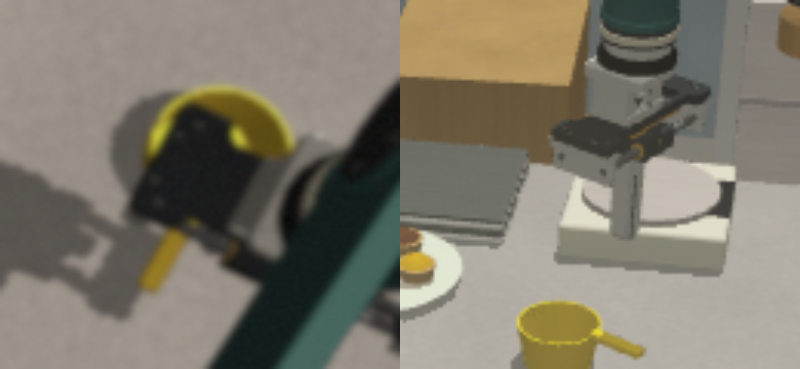

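The lift started before the fingers had closed. The cup stayed put, so I repeat with more closing time.

Call:
arm_command:
  targets:
    - [0, 0, 0, 0]
    - [0, 0, 0, 0]
    - [0, 0, 0, 0]
    - [0, 0, 0, 0]
    - [0, 0, -0.08, 0]
    - [0, 0, -0.16, 0]
    - [0, 0, -0.24, 0]
    - [0, 0, -0.27, 0]
  claw: 0.5

```text
time: 3.3
tool_pos: [0.4594, -0.2286, 0.0246]
ee_rot: [-3.141, 0.013, -0.499]
wrist_force: [-1.4, -0.0, -0.8]
width: 0.0463
finger_force: 0.0
```

Call:
arm_command:
  targets:
    - [0, 0, 0, 0]
    - [0, 0, 0, 0]
    - [0, 0, 0, 0]
    - [0, 0, 0, 0]
    - [0, 0, 0, 0]
    - [0, 0, 0, 0]
    - [0, 0, 0, 0]
    - [0, 0, 0, 0]
  claw: 1

```text
time: 3.97
tool_pos: [0.465, -0.2323, 0.0338]
ee_rot: [3.141, -0.003, -0.499]
wrist_force: [-1.6, 0.1, 3.6]
width: 0.0137
finger_force: 30.0
```

Call:
arm_command:
  targets:
    - [0, 0, 0.02, 0]
    - [0, 0, 0.04, 0]
    - [0, 0, 0.08, 0]
    - [0, 0, 0.12, 0]
    - [0, 0, 0.18, 0]
    - [0, 0, 0.24, 0]
    - [0, 0, 0.27, 0]
    - [0, 0, 0.27, 0]

```text
time: 4.63
tool_pos: [0.4664, -0.233, 0.173]
ee_rot: [3.141, -0.01, -0.499]
wrist_force: [0.3, -0.2, -0.7]
width: 0.0134
finger_force: 30.0
```

```bash
python3 - <<'E'
from h import *
r=[]
for n,b in(("top",(430,200,540,310)),("side",(290,70,420,190))):
    im=robot.snapshot(n); cv2.imwrite(f"pics/g3{n}.png",im[:,:,::-1]); u,v,w,x=b; r.append(cv2.resize(im[v:x,u:w],(400,369)))
cv2.imwrite("pics/g3.png",np.hstack(r)[:,:,::-1]); print(robot.get_obs())
E
```

```text
{'time': 4.7333, 'joint_positions': array([-5.72096596e-01,  2.76395949e-02,  1.50818269e+00, -3.55696080e-05,
        1.60510254e+00,  1.49789700e+00]), 'qvel': array([-5.19478756e-04,  2.46347197e-02,  5.03689749e-02, -1.37151612e-03,
        3.71919184e-04,  4.03644818e-05]), 'joint_torque': array([ 1.83480087e-02, -3.34550786e+01, -3.22463250e+01,  3.01943603e-02,
       -1.96790728e-01,  5.59691598e-04]), 'tool_pos': array([ 0.46418512, -0.23159835,  0.16763163]), 'ee_rot': array([ 3.14150856e+00, -6.63470046e-04, -4.99198472e-01]), 'wrist_force': array([ 0.35830152,  0.50350703, -1.74666103]), 'wrist_torque': array([0.04210435, 0.08886155, 0.01095367]), 'finger_force': 29.977998733520508, 'width': 0.013353016170221724}
```

View pics/g3.png

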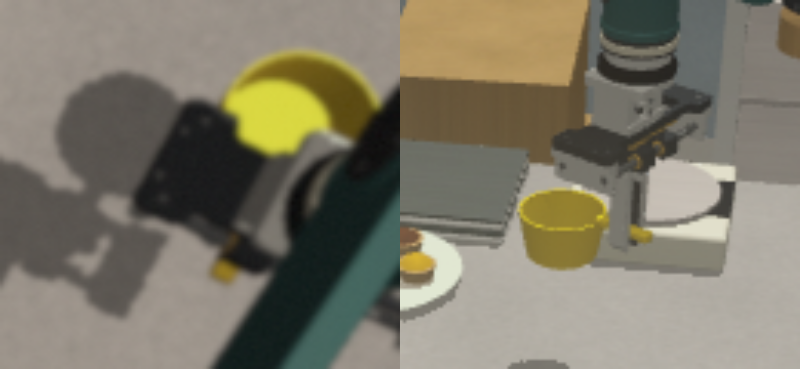

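Yellow is held at 30 N and hangs upright with no sag. So I'll align its handle downhill, bring it in along the green axis, and let its far bottom edge bear on the green floor. Lowering the handle along an arc then tips it into line. I'll compute that arc.

```bash
cat > plan.py <<'E'
from h import *
G=np.array([.601,.0115,.062]); YAW=.28; RG=Rz(YAW)@Ry(-np.radians(35))
# local (slope-plane) pose of inner cup: far bottom edge at (e, f), tilt short of aligned by phi; returns TCP in world
def tcp(phi,e,f,rb,up=0.):
    p=np.radians(phi); u=np.array([np.cos(p),0,-np.sin(p)]); w=np.array([np.sin(p),0,np.cos(p)])
    g=np.array([e,0,f+up])/1e3-(rb+.082)*u+.053*w
    return G+RG@g-[0,0,.019]
E
python3 - <<'E'
from plan import *
for phi,e,up in [(35,11.5,70),(35,11.5,20),(35,11.5,0),(28,17.5,0),(20,24,0),(15,28,0),(10,31.5,0),(5,34.5,0),(0,37,0),(0,37,-3)]:
    print(phi,up,tcp(phi,e,4,.037,up).round(4))
print(robot.get_obs()['tool_pos'])
E
```

```text
35 70 [ 0.4549 -0.0305  0.1632]
35 20 [ 0.4825 -0.0226  0.1223]
35 0 [ 0.4935 -0.0194  0.1059]
28 0 [ 0.4929 -0.0196  0.0944]
20 0 [ 0.494  -0.0193  0.0804]
15 0 [ 0.4959 -0.0187  0.0714]
10 0 [ 0.4984 -0.018   0.0621]
5 0 [ 0.5014 -0.0171  0.0525]
0 0 [ 0.505  -0.0161  0.0427]
0 -3 [ 0.5067 -0.0156  0.0402]
[ 0.46418512 -0.23159835  0.16763163]
```

Call:
arm_command:
  targets:
    - [0, 0.06, 0.05, 0.059]
    - [-0.01, 0.13, 0.05, 0.118]
    - [-0.018, 0.2, 0.05, 0.177]
    - [-0.018, 0.27, 0.05, 0.236]
    - [-0.018, 0.34, 0.05, 0.295]
    - [-0.018, 0.38, 0.05, 0.354]
    - [-0.018, 0.404, 0.05, 0.3725]
    - [-0.018, 0.404, 0.05, 0.3725]

```text
time: 5.4
tool_pos: [0.4537, -0.0271, 0.1899]
ee_rot: [-3.139, 0.004, 0.285]
wrist_force: [0.5, -0.3, -1.0]
width: 0.0135
finger_force: 30.0
```

Call:
arm_command:
  targets:
    - [0, 0, 0, 0]
    - [0, 0, 0, 0]
    - [0, 0, -0.03, 0]
    - [0, 0, -0.06, 0]
    - [0, 0, -0.06, 0]
    - [0, 0, -0.06, 0]

```text
time: 5.9
tool_pos: [0.4544, -0.0306, 0.1611]
ee_rot: [-3.141, 0.003, 0.279]
wrist_force: [0.5, 0.0, -1.5]
width: 0.0137
finger_force: 30.0
```

```bash
python3 - <<'E'
from h import *
r=[]
for n,b in(("top",(300,170,440,310)),("side",(250,110,400,260))):
    im=robot.snapshot(n); cv2.imwrite(f"pics/g4{n}.png",im[:,:,::-1]); u,v,w,x=b; r.append(cv2.resize(im[v:x,u:w],(400,400)))
cv2.imwrite("pics/g4.png",np.hstack(r)[:,:,::-1]); o=robot.get_obs();print(o['tool_pos'],o['ee_rot'],o['wrist_force'])
E
```

```text
[ 0.45552218 -0.03043314  0.16287594] [ 3.14108413e+00 -5.47390391e-04  2.79354782e-01] [-0.37173742  0.21068466 -1.01454474]
```

View pics/g4.png

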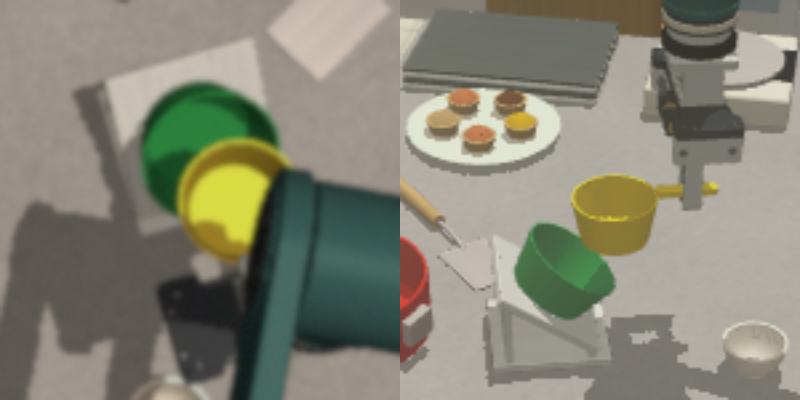

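Yellow is upright just above and downhill of the green mouth, its handle pointing downhill. Next I enter along the green axis.

Call:
arm_command:
  targets:
    - [0.018, 0.005, -0.027, 0]
    - [0.037, 0.011, -0.055, 0]
    - [0.055, 0.016, -0.082, 0]
    - [0.06, 0.018, -0.092, 0]
    - [0.066, 0.019, -0.1, 0]
    - [0.072, 0.021, -0.108, 0]
    - [0.077, 0.022, -0.115, 0]
    - [0.077, 0.022, -0.115, 0]

```text
time: 6.67
tool_pos: [0.4942, -0.0188, 0.1051]
ee_rot: [3.141, -0.001, 0.281]
wrist_force: [1.0, 0.2, 0.0]
width: 0.0139
finger_force: 30.0
```

Call:
arm_command:
  targets:
    - [0, 0, 0, 0]
    - [0, 0, 0, 0]

```text
time: 6.83
tool_pos: [0.4941, -0.0187, 0.1056]
ee_rot: [3.141, -0.002, 0.281]
wrist_force: [0.6, -0.2, -1.0]
width: 0.0136
finger_force: 30.0
```

Call:
arm_command:
  targets:
    - [0, 0, -0.012, 0]
    - [-0.001, 0, -0.023, 0]
    - [0, 0, -0.037, 0]
    - [0.001, 0, -0.051, 0]
    - [0.003, 0.001, -0.06, 0]
    - [0.005, 0.001, -0.069, 0]
    - [0.005, 0.001, -0.069, 0]
    - [0.005, 0.001, -0.069, 0]

```text
time: 7.5
tool_pos: [0.4962, -0.0182, 0.0701]
ee_rot: [3.142, -0.0, 0.281]
wrist_force: [-1.9, -1.0, 1.2]
width: 0.0137
finger_force: 30.0
```

```bash
python3 - <<'E'
from h import *
r=[]
for n,b in(("top",(300,170,440,310)),("side",(250,110,400,260))):
    im=robot.snapshot(n); cv2.imwrite(f"pics/g5{n}.png",im[:,:,::-1]); u,v,w,x=b; r.append(cv2.resize(im[v:x,u:w],(400,400)))
cv2.imwrite("pics/g5.png",np.hstack(r)[:,:,::-1]); o=robot.get_obs();print(o['tool_pos'],o['ee_rot'],o['wrist_force'])
E
```

```text
[ 0.49622538 -0.01817704  0.07024672] [3.14148779e+00 5.61802729e-06 2.80913374e-01] [-1.46533108 -0.57897622  0.51543389]
```

View pics/g5.png

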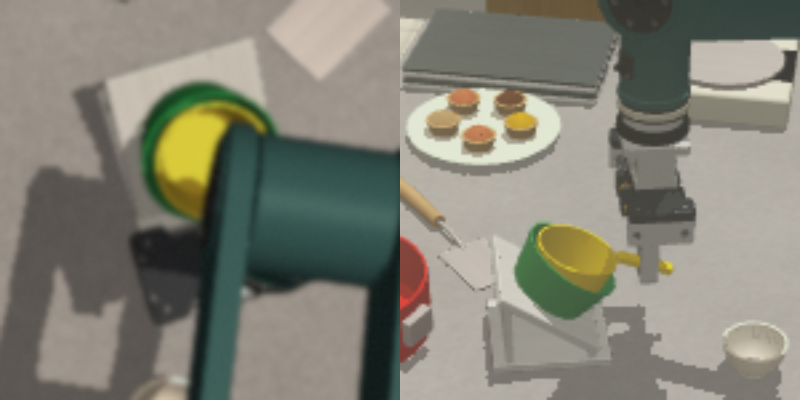

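Yellow has tipped about 20° inside the green cup with only small forces, its handle still gripped. I continue the arc.

Call:
arm_command:
  targets:
    - [0.002, 0, -0.01, 0]
    - [0.005, 0.001, -0.019, 0]
    - [0.008, 0.002, -0.029, 0]
    - [0.011, 0.003, -0.038, 0]
    - [0.014, 0.004, -0.048, 0]
    - [0.018, 0.005, -0.057, 0]
    - [0.018, 0.005, -0.057, 0]
    - [0.018, 0.005, -0.057, 0]

```text
time: 8.27
tool_pos: [0.505, -0.0155, 0.0409]
ee_rot: [-3.141, 0.001, 0.281]
wrist_force: [-1.7, -0.6, -1.4]
width: 0.0133
finger_force: 30.0
```

```bash
cat > chk.py <<'E'
from plan import *
# fit a cup's pose (x,y,z, yaw, tilt) in the slope-plane sense from side(+top) view, occlusion-tolerant by roi mask of pixels
def chk(kind,tag,cams=("side","top"),p0=None,yaw=YAW,ti=35):
    ims={n:robot.snapshot(n) for n in cams}
    for n in cams: cv2.imwrite(f"pics/{tag}{n}.png",ims[n][:,:,::-1])
    p0=G+RG@[0,0,.004] if p0 is None else p0
    for n in cams:
        R=Rz(yaw)@Ry(-np.radians(ti)); a=model(n,kind,R,p0)>.5; m=mask(ims[n],kind,(280,130,420,330))>0
        ys,xs=np.nonzero(m); ya,xa=np.nonzero(a); print(n,'seen',xs.min(),xs.max(),ys.min(),ys.max(),m.sum(),'home-model',xa.min(),xa.max(),ya.min(),ya.max(),a.sum(),'seen outside model',(m&~cv2.dilate(a.astype(np.uint8),np.ones((3,3))).astype(bool)).sum())
E
python3 - <<'E'
from chk import *
chk('y','g6'); o=robot.get_obs();print(o['tool_pos'],o['ee_rot'],o['wrist_force'])
E
```

```text
side seen 290 347 152 222 506 home-model 296 347 194 226 859 seen outside model 50
top seen 354 389 204 245 681 home-model 353 394 202 269 1580 seen outside model 1
[ 0.50548349 -0.01531838  0.04140234] [-3.14109029e+00 -6.39652151e-04  2.80994653e-01] [-0.72517704 -0.73487511 -0.41074043]
```

Call:
arm_command:
  targets:
    - [0.002, 0, -0.002, 0]
    - [0.004, 0.001, -0.005, 0]
    - [0.004, 0.001, -0.005, 0]
    - [0.004, 0.001, -0.005, 0]

```text
time: 8.7
tool_pos: [0.5061, -0.0154, 0.0399]
ee_rot: [-3.142, 0.003, 0.281]
wrist_force: [-7.6, -1.8, 5.4]
width: 0.0133
finger_force: 30.0
```

Call:
arm_command:
  targets:
    - [0.0, 0, 0, 0]
    - [0, 0, 0, 0]
    - [0, 0, 0, 0]
    - [0, 0, 0, 0]
    - [0, 0, 0, 0]
    - [0, 0, 0, 0]
  claw: 0.5

```text
time: 9.2
tool_pos: [0.5074, -0.0151, 0.0393]
ee_rot: [3.141, -0.0, 0.281]
wrist_force: [-0.4, -1.0, 0.8]
width: 0.0467
finger_force: 0.0
```

Call:
arm_command:
  targets:
    - [0, 0, 0.05, 0]
    - [0, 0, 0.12, 0]
    - [0, 0, 0.2, 0]
    - [0, 0, 0.28, 0]
    - [0, 0, 0.34, 0]
    - [-0.06, 0.06, 0.34, 0]
    - [-0.12, 0.12, 0.34, 0]
    - [-0.12, 0.12, 0.34, 0]

```text
time: 9.87
tool_pos: [0.4441, 0.0482, 0.2104]
ee_rot: [-3.139, -0.001, 0.285]
wrist_force: [1.0, 0.9, -0.5]
width: 0.0467
finger_force: 0.0
```

```bash
python3 - <<'E'
from chk import *
chk('y','g7'); o=robot.get_obs();print(o['tool_pos'],o['ee_rot'],o['wrist_force'])
E
```

```text
side seen 290 347 152 222 531 home-model 296 347 194 226 859 seen outside model 49
top seen 354 394 205 240 1264 home-model 353 394 202 269 1580 seen outside model 3
[0.44679385 0.04554301 0.2096963 ] [ 3.14074592e+00 -1.51313023e-03  2.83170258e-01] [-0.2426474   0.90903282 -0.06834368]
```

Yellow's silhouette matches the home model. Before blue goes in, I'll push yellow's handle about 90° across the slope, towards -y, with closed fingers. That lets blue use the same downhill method.

```bash
python3 - <<'E'
from plan import *
o=robot.get_obs(); T=o['tool_pos']; y0=o['ee_rot'][2]; print(T,y0)
def wp(al,gap=0,r=.088):
    a=np.radians(al); d=RG@[-np.cos(a),-np.sin(a),0]; P=G+RG@[-r*np.cos(a),-r*np.sin(a),.057]
    h=d[:2]/np.linalg.norm(d[:2]); n=np.array([-h[1],h[0]])  # candidate push dir
    t=(RG@[np.sin(a),-np.cos(a),0])[:2]
    if n@t<0:n=-n
    yaw=np.arctan2(-h[1],-h[0])
    return np.r_[P[:2]-n*(.0205+gap),P[2]-.015,yaw]
b=wp(0,.025)
for al,g in [(0,.025)]+[(a,0) for a in(0,10,20,30,40,50,60,70,80,90)]:
    w=wp(al,g); print(al,w.round(4),'fractions from start', ((w[:3]-b[:3])/.5).round(3), round(np.degrees(w[3]-b[3])/120,3))
E
```

```text
[0.44679385 0.04554301 0.2096963 ] 0.28317025824981434
0 [0.4877 0.0263 0.0432 0.28  ] fractions from start [0. 0. 0.] 0.0
0 [0.4946 0.0022 0.0432 0.28  ] fractions from start [ 0.014 -0.048  0.   ] 0.0
10 [ 0.4959 -0.0138  0.044   0.492 ] fractions from start [ 0.016 -0.08   0.002] 0.101
20 [ 0.4996 -0.0295  0.0463  0.6981] fractions from start [ 0.024 -0.111  0.006] 0.2
30 [ 0.5058 -0.0442  0.05    0.8939] fractions from start [ 0.036 -0.141  0.014] 0.293
40 [ 0.5141 -0.0574  0.055   1.0774] fractions from start [ 0.053 -0.167  0.024] 0.381
50 [ 0.5242 -0.0686  0.0612  1.2486] fractions from start [ 0.073 -0.19   0.036] 0.462
60 [ 0.5358 -0.0774  0.0685  1.409 ] fractions from start [ 0.096 -0.207  0.05 ] 0.539
70 [ 0.5482 -0.0836  0.0764  1.561 ] fractions from start [ 0.121 -0.22   0.066] 0.612
80 [ 0.5612 -0.0871  0.0849  1.7073] fractions from start [ 0.147 -0.227  0.083] 0.682
90 [ 0.5742 -0.0878  0.0937  1.8508] fractions from start [ 0.173 -0.228  0.101] 0.75
```

Call:
arm_command:
  targets:
    - [0.03, -0.01, 0, 0]
    - [0.084, -0.04, 0, 0]
    - [0.084, -0.04, -0.07, 0]
    - [0.084, -0.04, -0.14, 0]
    - [0.084, -0.04, -0.21, 0]
    - [0.084, -0.04, -0.28, 0]
    - [0.084, -0.04, -0.334, 0]
    - [0.084, -0.04, -0.334, 0]
  claw: 1

```text
time: 10.63
tool_pos: [0.4844, 0.024, 0.035]
ee_rot: [-3.137, 0.013, 0.28]
wrist_force: [-1.1, 0.7, -0.1]
width: 0.0008
finger_force: 0.0
```

Call:
arm_command:
  targets:
    - [0, 0, 0, 0]
    - [0, 0, 0, 0]
    - [0.014, -0.048, 0, 0]
    - [0.015, -0.064, 0.001, 0.05]
    - [0.016, -0.08, 0.002, 0.1]
    - [0.02, -0.095, 0.004, 0.15]
    - [0.024, -0.111, 0.006, 0.2]
    - [0.024, -0.111, 0.006, 0.2]

```text
time: 11.3
tool_pos: [0.5041, -0.0323, 0.0488]
ee_rot: [3.136, -0.004, 0.7]
wrist_force: [0.8, 1.0, -0.1]
width: 0.0006
finger_force: 0.1
```

Call:
arm_command:
  targets:
    - [0.006, -0.015, 0.004, 0.047]
    - [0.012, -0.03, 0.008, 0.093]
    - [0.02, -0.043, 0.013, 0.137]
    - [0.029, -0.056, 0.018, 0.181]
    - [0.039, -0.068, 0.024, 0.222]
    - [0.049, -0.079, 0.03, 0.262]
    - [0.06, -0.088, 0.037, 0.3]
    - [0.072, -0.096, 0.044, 0.339]

```text
time: 11.97
tool_pos: [0.5385, -0.0789, 0.0696]
ee_rot: [3.138, 0.0, 1.411]
wrist_force: [-0.6, 0.9, -0.7]
width: 0.0007
finger_force: 0.3
```

Call:
arm_command:
  targets:
    - [0.012, -0.007, 0.008, 0.037]
    - [0.025, -0.013, 0.016, 0.073]
    - [0.038, -0.017, 0.024, 0.108]
    - [0.051, -0.02, 0.033, 0.143]
    - [0.064, -0.021, 0.042, 0.177]
    - [0.077, -0.021, 0.051, 0.211]
    - [0.077, -0.021, 0.051, 0.211]
    - [0.077, -0.021, 0.051, 0.211]

```text
time: 12.63
tool_pos: [0.5769, -0.0893, 0.0947]
ee_rot: [3.139, 0.002, 1.848]
wrist_force: [-0.5, -0.1, -0.3]
width: 0.0006
finger_force: 0.0
```

```bash
python3 - <<'E'
from plan import *
ims={n:robot.snapshot(n) for n in("top","side")}
for n in ims: cv2.imwrite(f"pics/g8{n}.png",ims[n][:,:,::-1])
o=robot.get_obs();print(o['tool_pos'],o['ee_rot'],o['wrist_force'],o['time'])
E
```

```text
[ 0.57581218 -0.08910378  0.0934942 ] [3.14058903e+00 6.08763789e-04 1.84942474e+00] [0.37218841 0.32445379 0.49878716] 12.7333
```

Call:
arm_command:
  targets:
    - [-0.04, 0, 0, 0]
    - [-0.08, 0, 0, 0]
    - [-0.08, 0, 0.08, 0]
    - [-0.08, 0, 0.16, 0]
    - [-0.08, 0.02, 0.24, 0.05]
    - [-0.1, 0.1, 0.25, 0.1]
    - [-0.12, 0.18, 0.25, 0.15]
    - [-0.14, 0.26, 0.25, 0.2]
  claw: 0.5

```text
time: 13.4
tool_pos: [0.5055, 0.0417, 0.2194]
ee_rot: [3.139, 0.002, 2.272]
wrist_force: [1.0, 0.2, 0.1]
width: 0.0464
finger_force: 0.0
```

Call:
arm_command:
  targets:
    - [-0.01, 0.08, 0, 0.05]
    - [-0.02, 0.16, 0, 0.1]
    - [-0.02, 0.24, 0, 0.15]
    - [-0.022, 0.32, 0, 0.2]
    - [-0.022, 0.4, 0, 0.211]
    - [-0.022, 0.48, 0, 0.211]
    - [-0.022, 0.528, 0, 0.211]
    - [-0.022, 0.528, 0, 0.211]

```text
time: 14.07
tool_pos: [0.4933, 0.3092, 0.217]
ee_rot: [3.141, -0.002, 2.717]
wrist_force: [-0.2, -0.3, -0.7]
width: 0.0471
finger_force: 0.0
```

```bash
python3 - <<'E'
from plan import *
ims={n:robot.snapshot(n) for n in("top","side")}
for n in ims: cv2.imwrite(f"pics/g9{n}.png",ims[n][:,:,::-1])
o=robot.get_obs();print(o['tool_pos'],o['ee_rot'],o['time'])
# yellow: aligned axis home, spin about own axis
m={n:mask(ims[n],'y',r) for n,r in(("top",(330,190,430,290)),("side",(285,170,375,260)))}
def cost(v,cams=("top","side"),pr=0):
    R=RG@Ry(v[3])@Rz(v[2]) ; p=G+RG@np.array([v[0],v[1],v[4] if len(v)>4 else .004]); s=0
    for n in cams:
        a=model(n,'y',R,p); s+=np.maximum(m[n]-a,0).sum()+np.maximum(a-m[n],0).sum()*.2
        if pr: print(n,m[n].sum(),a.sum(),np.minimum(a,m[n]).sum())
    return s
for n in m: print(n,int(m[n].sum()))
best=min((cost([0,0,np.radians(a),0]),a) for a in range(30,130,4)); print(best)
r=minimize(cost,[0,0,np.radians(best[1]),0],method='Nelder-Mead',options=dict(initial_simplex=[[0,0,np.radians(best[1]),0]]+[list(np.add([0,0,np.radians(best[1]),0],d)) for d in([.004,0,0,0],[0,.004,0,0],[0,0,.1,0],[0,0,0,.08])]))
print(r.x.round(4),r.fun,np.degrees(r.x[2])); cost(r.x,pr=1)
E
```

```text
[0.49410851 0.30519365 0.21733692] [-3.14039804e+00 -1.65222385e-04  2.71313796e+00] 14.1667
top 1548
side 62
(np.float64(329.0211764705883), 90)
[-0.0082 -0.0023  1.6334  0.0916] 250.79058823529414 93.58518848542865
top 1548.0 1602.329411764706 1497.9333333333336
side 62.0 831.835294117647 40.43529411764706
```

```bash
cat > spin.py <<'E'
from plan import *
def spinfit(tag,kind,a0,cams,z0=.004,v0=None):
    ims={n:cv2.imread(f"pics/{tag}{n}.png")[:,:,::-1].copy() for n in cams}
    m={n:mask(ims[n],kind,{"top":(330,190,430,290),"side":(296,170,375,260)}[n]) for n in cams}
    def cost(v):
        R=RG@Ry(v[3])@Rz(v[2]); p=G+RG@np.array([v[0],v[1],v[4]]); s=abs(v[4]-z0)*300
        for n in cams:
            a=model(n,kind,R,p); s+=np.maximum(m[n]-a,0).sum()+np.maximum(a-m[n],0).sum()*.3
        return s
    x0=np.array([0,0,np.radians(a0),0,z0]) if v0 is None else v0
    S=[x0]+[x0+d for d in np.diag([.004,.004,.1,.08,.004])]
    r=minimize(cost,x0,method='Nelder-Mead',options=dict(initial_simplex=S,maxiter=300))
    print(tag,kind,cams,[int(m[n].sum()) for n in cams],'x y z mm',(r.x[[0,1,4]]*1e3).round(1),'spin',np.degrees(r.x[2]).round(1),'tilt',r.x[3].round(3),'cost',round(r.fun,1),'cost home',round(cost(x0),1))
E
python3 - <<'E'
from spin import *
spinfit("g7",'y',0,("top",));spinfit("g7",'y',0,("side",));spinfit("g7",'y',0,("top","side"))
spinfit("g8",'y',90,("side",));spinfit("g9",'y',90,("top",))
E
```

```text
g7 y ('top',) [1264] x y z mm [-3.1  0.7  6.6] spin 2.8 tilt 0.035 cost 115.4 cost home 140.4
g7 y ('side',) [482] x y z mm [-1.7  0.7  6.5] spin 2.9 tilt -0.05 cost 108.2 cost home 124.6
g7 y ('top', 'side') [1264, 482] x y z mm [-1.8  0.3  6. ] spin 1.8 tilt -0.037 cost 230.6 cost home 265.0
g8 y ('side',) [572] x y z mm [-13.7 -12.3   9.6] spin 91.5 tilt 0.269 cost 83.5 cost home 208.1
g9 y ('top',) [1548] x y z mm [-6.3 -1.1  8.2] spin 92.6 tilt 0.119 cost 76.1 cost home 173.2
```

Yellow's spin is about 92°, with its handle towards -y. The top view hints that it now sits slightly raised, so I'll re-check once the side view is clear. Meanwhile I pick up blue.

Call:
arm_command:
  targets:
    - [0, 0, -0.08, 0]
    - [0, 0, -0.16, 0]
    - [0, 0, -0.24, 0]
    - [0, 0, -0.3, 0]
    - [0, 0, -0.34, 0]
    - [0, 0, -0.37, 0]
    - [0, 0, -0.37, 0]
    - [0, 0, -0.37, 0]

```text
time: 14.83
tool_pos: [0.4944, 0.303, 0.0324]
ee_rot: [-3.14, -0.001, 2.71]
wrist_force: [-0.1, -0.2, 0.3]
width: 0.0464
finger_force: 0.0
```

Call:
arm_command:
  targets:
    - [0, 0, 0, 0]
    - [0, 0, 0, 0]
    - [0, 0, 0, 0]
    - [0, 0, 0, 0]
    - [0, 0, 0, 0]
    - [0, 0, 0, 0]
    - [0, 0, 0, 0]
    - [0, 0, 0, 0]
  claw: 1

```text
time: 15.5
tool_pos: [0.4949, 0.3052, 0.0333]
ee_rot: [3.141, 0.0, 2.713]
wrist_force: [0.2, 1.0, 2.5]
width: 0.0138
finger_force: 30.0
```

Call:
arm_command:
  targets:
    - [0, 0, 0.02, 0]
    - [0, 0, 0.06, 0]
    - [0, 0, 0.12, 0]
    - [0, 0, 0.2, 0]
    - [0, 0, 0.28, 0]
    - [-0.04, 0, 0.34, 0.05]
    - [-0.08, -0.07, 0.36, 0.1]
    - [-0.12, -0.14, 0.36, 0.15]

```text
time: 16.17
tool_pos: [0.4356, 0.2357, 0.2175]
ee_rot: [3.138, 0.007, 3.035]
wrist_force: [-0.4, -0.0, -0.2]
width: 0.0137
finger_force: 30.0
```

Call:
arm_command:
  targets:
    - [-0.02, -0.08, 0, 0.05]
    - [-0.04, -0.16, 0, 0.1]
    - [-0.05, -0.24, 0, 0.15]
    - [-0.05, -0.32, 0, 0.19]
    - [-0.05, -0.4, 0, 0.19]
    - [-0.05, -0.48, 0, 0.19]
    - [-0.05, -0.54, 0, 0.19]
    - [-0.05, -0.54, 0, 0.19]

```text
time: 16.83
tool_pos: [0.409, -0.04, 0.213]
ee_rot: [-3.139, -0.001, -2.866]
wrist_force: [-0.2, 0.3, -1.7]
width: 0.0137
finger_force: 30.0
```

```bash
python3 - <<'E'
from spin import *
for n in("top","side"): cv2.imwrite(f"pics/h1{n}.png",robot.snapshot(n)[:,:,::-1])
o=robot.get_obs();print(o['tool_pos'],o['ee_rot'],o['time'],o['width'],o['finger_force'])
for c in(("top",),("side",),("top","side")): spinfit("h1",'y',92,c)
E
```

```text
[ 0.40929619 -0.0358587   0.21291536] [ 3.14074676e+00 -2.69704076e-04 -2.86166303e+00] 16.9333 0.013620773441871814 29.996243119239807
h1 y ('top',) [1529] x y z mm [-3.  -1.3  8.1] spin 93.7 tilt 0.029 cost 79.4 cost home 150.0
h1 y ('side',) [572] x y z mm [-4.4 -9.7 14.5] spin 97.3 tilt 0.063 cost 93.2 cost home 214.4
h1 y ('top', 'side') [1529, 572] x y z mm [-10.2  -0.3  15.3] spin 90.3 tilt 0.308 cost 134.0 cost home 364.4
```

```bash
python3 - <<'E'
from spin import *
r=[]
for n,b in(("top",(330,180,420,300)),("side",(280,150,370,270))):
    im=cv2.imread(f"pics/h1{n}.png"); a=model(n,'y',RG@Rz(np.radians(92)),G+RG@[0,0,.004]); s=4.8;u,v,w,x=b
    big=cv2.resize(im[v:x,u:w],(400,533),interpolation=cv2.INTER_CUBIC); A=cv2.resize((a[v:x,u:w]*255).astype(np.uint8),(400,533))
    cs,_=cv2.findContours((A>127).astype(np.uint8),0,2); cv2.drawContours(big,cs,-1,(255,0,255),1); r.append(big)
cv2.imwrite("pics/h1.png",np.hstack(r))
E
```

```text
(no output)
```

View pics/h1.png

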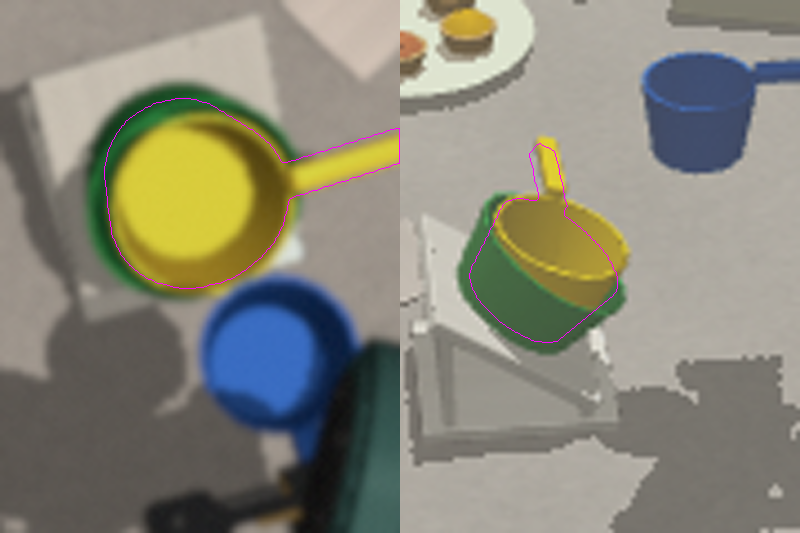

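Yellow's spin is right, with its handle across to -y. But the twist left its downhill rim raised: the side view shows yellow standing proud at about (600,290). I'll set blue down on free bench to the right, press yellow's downhill rim home with closed fingertips, then come back for blue.

Call:
arm_command:
  targets:
    - [0, -0.07, 0, 0]
    - [0.01, -0.14, 0, 0]
    - [0.02, -0.21, 0, 0]
    - [0.02, -0.28, 0, 0]
    - [0.02, -0.36, 0, 0]
    - [0.02, -0.427, -0.06, 0]
    - [0.02, -0.427, -0.14, 0]
    - [0.02, -0.427, -0.2, 0]

```text
time: 17.6
tool_pos: [0.4199, -0.2487, 0.1108]
ee_rot: [3.14, -0.0, -2.859]
wrist_force: [0.2, -0.2, -2.1]
width: 0.0137
finger_force: 30.0
```

Call:
arm_command:
  targets:
    - [0, 0, -0.06, 0]
    - [0, 0, -0.11, 0]
    - [0, 0, -0.14, 0]
    - [0, 0, -0.15, 0]
    - [0, 0, -0.158, 0]
    - [0, 0, -0.158, 0]
    - [0, 0, -0.158, 0]
    - [0, 0, -0.158, 0]

```text
time: 18.27
tool_pos: [0.4209, -0.2492, 0.0354]
ee_rot: [-3.139, 0.002, -2.858]
wrist_force: [0.6, 0.4, -0.6]
width: 0.0138
finger_force: 30.0
```

Call:
arm_command:
  targets:
    - [0, 0, 0, 0]
    - [0, 0, 0, 0]
    - [0, 0, 0, 0]
    - [0, 0, 0, 0]
    - [0, 0, 0, 0]
    - [0, 0, 0, 0]
  claw: 0.5

```text
time: 18.77
tool_pos: [0.4197, -0.2488, 0.0339]
ee_rot: [-3.142, 0.0, -2.859]
wrist_force: [-0.5, -0.1, 1.0]
width: 0.0464
finger_force: 0.0
```

```bash
python3 - <<'E'
from plan import *
o=robot.get_obs();print(o['tool_pos'],o['ee_rot'],o['time'],o['width'],o['wrist_force'])
for up in(.02,.01,0,-.002): print(up,(G+RG@[-.0445,0,.054]+[0,0,up]).round(4))
E
```

```text
[ 0.41966379 -0.24877482  0.03386333] [-3.14158154e+00  7.74925500e-05 -2.85875787e+00] 18.7667 0.04635754415368398 [-0.47879928 -0.11982442  1.00759253]
0.02 [ 0.5362 -0.0071  0.1007]
0.01 [ 0.5362 -0.0071  0.0907]
0 [ 0.5362 -0.0071  0.0807]
-0.002 [ 0.5362 -0.0071  0.0787]
```

Call:
arm_command:
  targets:
    - [0, 0, 0.08, 0]
    - [0, 0, 0.16, 0]
    - [0, 0, 0.24, 0]
    - [0, 0, 0.3, 0]
    - [0.04, 0.06, 0.33, 0]
    - [0.08, 0.13, 0.33, 0]
    - [0.12, 0.2, 0.33, 0]
    - [0.15, 0.27, 0.33, 0]

```text
time: 19.43
tool_pos: [0.4959, -0.1125, 0.1995]
ee_rot: [-3.141, 0.002, -2.86]
wrist_force: [0.4, -0.2, -0.4]
width: 0.0465
finger_force: 0.0
```

Call:
arm_command:
  targets:
    - [0.03, 0.07, 0, 0]
    - [0.06, 0.14, 0, 0]
    - [0.08, 0.2, 0, 0]
    - [0.08, 0.213, 0, 0]
    - [0.08, 0.213, -0.06, 0]
    - [0.08, 0.213, -0.1, 0]
    - [0.08, 0.213, -0.14, 0]
    - [0.08, 0.213, -0.16, 0]
  claw: 1

```text
time: 20.1
tool_pos: [0.5328, -0.0075, 0.1157]
ee_rot: [3.14, -0.005, -2.859]
wrist_force: [-0.5, 0.9, -0.1]
width: 0.0006
finger_force: 0.0
```

Call:
arm_command:
  targets:
    - [0, 0, -0.01, 0]
    - [0, 0, -0.02, 0]
    - [0, 0, -0.03, 0]
    - [0, 0, -0.035, 0]
    - [0, 0, -0.035, 0]
    - [0, 0, -0.035, 0]

```text
time: 20.6
tool_pos: [0.5351, -0.0073, 0.102]
ee_rot: [-3.141, 0.001, -2.859]
wrist_force: [0.5, -0.0, 0.7]
width: -0.0
finger_force: 0.0
```

Call:
arm_command:
  targets:
    - [0, 0, -0.007, 0]
    - [0, 0, -0.014, 0]
    - [0, 0, -0.021, 0]
    - [0, 0, -0.028, 0]
    - [0, 0, -0.034, 0]
    - [0, 0, -0.034, 0]

```text
time: 21.1
tool_pos: [0.534, -0.0071, 0.0832]
ee_rot: [3.141, -0.002, -2.859]
wrist_force: [-0.1, 0.0, 1.2]
width: 0.0004
finger_force: 0.2
```

Call:
arm_command:
  targets:
    - [0, 0, -0.004, 0]
    - [0, 0, -0.008, 0]
    - [0, 0, -0.008, 0]
    - [0, 0, -0.008, 0]

```text
time: 21.43
tool_pos: [0.5346, -0.0072, 0.0802]
ee_rot: [3.141, -0.0, -2.859]
wrist_force: [0.2, -0.1, 1.4]
width: 0.0007
finger_force: 0.2
```

Call:
arm_command:
  targets:
    - [0, 0, -0.003, 0]
    - [0, 0, -0.006, 0]
    - [0, 0, -0.006, 0]
    - [0, 0, -0.006, 0]

```text
time: 21.77
tool_pos: [0.5352, -0.0072, 0.0778]
ee_rot: [-3.141, 0.001, -2.859]
wrist_force: [0.3, 0.9, 2.4]
width: 0.0006
finger_force: 1.1
```

Call:
arm_command:
  targets:
    - [0, 0, -0.003, 0]
    - [0, 0, -0.006, 0]
    - [0, 0, -0.006, 0]
    - [0, 0, -0.006, 0]

```text
time: 22.1
tool_pos: [0.5362, -0.0071, 0.0766]
ee_rot: [-3.14, 0.004, -2.858]
wrist_force: [-0.4, 0.7, 7.4]
width: 0.0003
finger_force: 4.1
```

```bash
python3 - <<'E'
from spin import *
for n in("top","side"): cv2.imwrite(f"pics/h2{n}.png",robot.snapshot(n)[:,:,::-1])
o=robot.get_obs();print(o['tool_pos'],o['wrist_force'])
spinfit("h2",'y',92,("side",)); spinfit("h1",'y',92,("side",))
E
```

```text
[ 0.53622007 -0.00707554  0.07664105] [-0.07112319  1.34855972  8.59823675]
h2 y ('side',) [443] x y z mm [  4.  -13.3  13.2] spin 112.3 tilt -0.407 cost 96.9 cost home 155.4
h1 y ('side',) [572] x y z mm [-4.4 -9.7 14.5] spin 97.3 tilt 0.063 cost 93.2 cost home 214.4
```

Call:
arm_command:
  targets:
    - [0, 0, 0.02, 0]
    - [0, 0, 0.08, 0]
    - [0, 0, 0.16, 0]
    - [0, 0, 0.25, 0]
    - [-0.04, -0.07, 0.25, 0]
    - [-0.08, -0.14, 0.25, 0]
    - [-0.12, -0.21, 0.25, 0]
    - [-0.16, -0.28, 0.25, 0]

```text
time: 22.87
tool_pos: [0.4533, -0.148, 0.1994]
ee_rot: [3.141, -0.001, -2.857]
wrist_force: [-0.1, -0.4, 0.1]
width: 0.0005
finger_force: 0.0
```

Call:
arm_command:
  targets:
    - [-0.04, -0.07, 0, 0]
    - [-0.07, -0.14, 0, 0]
    - [-0.07, -0.203, 0, 0]
    - [-0.07, -0.203, 0, 0]
    - [-0.07, -0.203, 0, 0]
    - [-0.07, -0.203, 0, 0]
  claw: 0.5

```text
time: 23.37
tool_pos: [0.4194, -0.248, 0.1989]
ee_rot: [3.14, -0.001, -2.859]
wrist_force: [0.6, 0.1, 0.4]
width: 0.037
finger_force: 0.0
```

```bash
cat > fit6.py <<'E'
from plan import *
from scipy.spatial.transform import Rotation as Ro
def fit6(tag,kind,spin,z0=.004,rois={"top":(330,190,460,290),"side":(296,160,380,260)},cams=("top","side"),occ=.3):
    m={n:mask(cv2.imread(f"pics/{tag}{n}.png")[:,:,::-1].copy(),kind,rois[n]) for n in cams}
    # hidden part of the inner cup: drop pixels covered by the green cup's outer shell is approximated by weight occ
    def cost(v):
        R=RG@Ro.from_euler('xy',v[3:5]).as_matrix()@Rz(v[5]); p=G+RG@v[:3]; s=0
        for n in cams:
            a=model(n,kind,R,p); s+=np.maximum(m[n]-a,0).sum()+np.maximum(a-m[n],0).sum()*occ
        return s+1e3*np.sum(np.square(v[:2]))**.5*.3
    b=None
    for z in(z0,z0+.008):
      for ty in(0,.25):
        x0=np.array([0,0,z,0,ty,np.radians(spin)]); S=[x0]+[x0+d for d in np.diag([.004,.004,.004,.08,.08,.1])]
        r=minimize(cost,x0,method='Nelder-Mead',options=dict(initial_simplex=S,maxiter=500))
        if b is None or r.fun<b.fun:b=r
    h=cost(np.array([0,0,z0,0,0,b.x[5]]))
    print(tag,kind,'px',[int(m[n].sum()) for n in cams],'xyz mm',(b.x[:3]*1e3).round(1),'tilt xy',b.x[3:5].round(3),'spin',np.degrees(b.x[5]).round(1),'cost',round(b.fun,1),'home',round(h,1))
E
python3 - <<'E'
from fit6 import *
for n in("top","side"): cv2.imwrite(f"pics/h3{n}.png",robot.snapshot(n)[:,:,::-1])
o=robot.get_obs();print(o['tool_pos'],o['ee_rot'],o['time'])
for t,s in(("h1",92),("h3",92)): fit6(t,'y',s)
ims={n:cv2.imread(f"pics/h3{n}.png")[:,:,::-1].copy() for n in("top","side")}
print('blue',fit(ims,'b',dict(top=(410,200,520,330),side=(320,150,420,210)),[.499,-.226,.28],cams=("side",)))
E
```

```text
[ 0.41985369 -0.2474042   0.19915615] [ 3.14061515e+00 -2.24551349e-04 -2.85685300e+00] 23.4667
h1 y px [1529, 572] xyz mm [-9.5  0.8 16.8] tilt xy [0.015 0.31 ] spin 90.1 cost 131.0 home 360.9
h3 y px [1563, 465] xyz mm [-1.1  2.9 10. ] tilt xy [ 0.066 -0.023] spin 88.6 cost 155.3 home 256.0
blue (array([ 0.4984054 , -0.2290289 ,  0.28672962]), np.float64(0.1521585788935752))
```

```bash
python3 - <<'E'
from fit6 import *
fit6("g7",'y',0); fit6("g7",'y',0,cams=("side",)); fit6("h3",'y',90,cams=("side",)); fit6("h3",'y',90,cams=("top",))
# green rim check w/ refined pose, using views where it is unoccluded
m=cv2.imread("pics/side0.png")[:,:,::-1].copy()
for z in(.058,.062,.066):
    print(z,fit({"side":m,"top":cv2.imread("pics/top0.png")[:,:,::-1].copy()},'g',dict(top=(335,190,410,260),side=(285,185,340,235)),[.601,.0115,.28],z,np.radians(35)))
E
```

```text
g7 y px [1264, 482] xyz mm [-2.2  1.1  5.4] tilt xy [ 0.031 -0.036] spin 2.7 cost 228.5 home 266.2
g7 y px [482] xyz mm [-4.1 -1.2 11.4] tilt xy [ 0.234 -0.151] spin 3.6 cost 87.5 home 131.3
h3 y px [465] xyz mm [ 6.4  0.1 25.2] tilt xy [ 0.218 -0.454] spin 88.9 cost 50.4 home 121.3
h3 y px [1563] xyz mm [ 0.3  1.6 18.8] tilt xy [-0.031  0.1  ] spin 89.7 cost 39.3 home 156.2
0.058 (array([0.60133936, 0.01009711, 0.27577735]), np.float64(0.1411503076101035))
0.062 (array([0.59944228, 0.01295559, 0.38670793]), np.float64(0.12620712287373187))
0.066 (array([0.59853851, 0.0173186 , 0.44045252]), np.float64(0.12575998348901124))
```

Yellow is level with green again: its tilt dropped from 0.31 to about 0.02 rad and the press met firm contact. Next I fetch blue and compute its path.

Call:
arm_command:
  targets:
    - [0, 0, -0.08, 0]
    - [0, 0, -0.16, 0]
    - [0, 0, -0.24, 0]
    - [0, 0, -0.29, 0]
    - [0, 0, -0.32, 0]
    - [0, 0, -0.332, 0]
    - [0, 0, -0.332, 0]
    - [0, 0, -0.332, 0]

```text
time: 24.13
tool_pos: [0.4205, -0.2483, 0.0342]
ee_rot: [-3.141, 0.001, -2.857]
wrist_force: [-0.6, 0.2, 1.3]
width: 0.0469
finger_force: 0.0
```

Call:
arm_command:
  targets:
    - [0, 0, 0, 0]
    - [0, 0, 0, 0]
    - [0, 0, 0, 0]
    - [0, 0, 0, 0]
    - [0, 0, 0, 0]
    - [0, 0, 0, 0]
    - [0, 0, 0, 0]
    - [0, 0, 0, 0]
  claw: 1

```text
time: 24.8
tool_pos: [0.4198, -0.249, 0.0336]
ee_rot: [-3.141, 0.0, -2.859]
wrist_force: [-0.8, -0.3, 1.0]
width: 0.0136
finger_force: 30.0
```

Call:
arm_command:
  targets:
    - [0, 0, 0.03, 0]
    - [0, 0, 0.08, 0]
    - [0, 0, 0.15, 0]
    - [0, 0, 0.22, 0]
    - [0, 0, 0.28, 0]
    - [0, 0, 0.34, 0]
    - [0, 0, 0.36, 0]
    - [0, 0, 0.36, 0]

```text
time: 25.47
tool_pos: [0.4209, -0.2496, 0.2162]
ee_rot: [-3.137, 0.004, -2.859]
wrist_force: [0.3, -0.8, -1.5]
width: 0.0137
finger_force: 30.0
```

```bash
python3 - <<'E'
from plan import *
o=robot.get_obs();print(o['tool_pos'],o['ee_rot'],o['time'],o['width'])
b=None
for phi,e,up in [(35,6,70),(35,6,20),(35,6,5),(28,11,3),(20,17,1.5),(15,20.5,1),(10,23.5,.5),(5,26,0),(0,28,0),(0,28,-3)]:
    t=tcp(phi,e,8,.029,up); b=t if b is None else b; print(phi,up,t.round(4),'from first',((t-b)/.5).round(3))
E
```

```text
[ 0.4209219  -0.24960745  0.21624355] [-3.13676314  0.00364693 -2.85856927] 25.4667 0.01369391496777464
35 70 [ 0.456  -0.0302  0.1633] from first [0. 0. 0.]
35 20 [ 0.4836 -0.0223  0.1224] from first [ 0.055  0.016 -0.082]
35 5 [ 0.4919 -0.0199  0.1101] from first [ 0.072  0.021 -0.106]
28 3 [ 0.4915 -0.02    0.0974] from first [ 0.071  0.02  -0.132]
20 1.5 [ 0.4929 -0.0196  0.083 ] from first [ 0.074  0.021 -0.161]
15 1 [ 0.4945 -0.0191  0.074 ] from first [ 0.077  0.022 -0.179]
10 0.5 [ 0.4966 -0.0185  0.0646] from first [ 0.081  0.023 -0.198]
5 0 [ 0.4992 -0.0178  0.0549] from first [ 0.086  0.025 -0.217]
0 0 [ 0.502  -0.017   0.0454] from first [ 0.092  0.026 -0.236]
0 -3 [ 0.5037 -0.0165  0.0429] from first [ 0.095  0.027 -0.241]
```

Call:
arm_command:
  targets:
    - [0.01, 0.07, 0, 0]
    - [0.02, 0.14, 0, 0]
    - [0.04, 0.21, 0, 0]
    - [0.05, 0.28, 0, 0]
    - [0.06, 0.35, 0, 0]
    - [0.073, 0.41, 0, 0]
    - [0.073, 0.437, 0, 0]
    - [0.073, 0.437, -0.05, 0]

```text
time: 26.13
tool_pos: [0.4579, -0.0273, 0.1898]
ee_rot: [-3.141, 0.005, -2.854]
wrist_force: [1.0, -1.1, -0.0]
width: 0.0134
finger_force: 30.0
```

Call:
arm_command:
  targets:
    - [0, 0, -0.05, 0]
    - [0, 0, -0.05, 0]
    - [0, 0, -0.05, 0]
    - [0, 0, -0.05, 0]

```text
time: 26.47
tool_pos: [0.4559, -0.0303, 0.1628]
ee_rot: [3.141, -0.001, -2.859]
wrist_force: [0.4, 1.0, -1.0]
width: 0.0133
finger_force: 30.0
```

Call:
arm_command:
  targets:
    - [0.018, 0.005, -0.027, 0]
    - [0.036, 0.01, -0.055, 0]
    - [0.055, 0.016, -0.082, 0]
    - [0.06, 0.018, -0.09, 0]
    - [0.066, 0.019, -0.098, 0]
    - [0.072, 0.021, -0.106, 0]
    - [0.072, 0.021, -0.106, 0]
    - [0.072, 0.021, -0.106, 0]

```text
time: 27.13
tool_pos: [0.4921, -0.0199, 0.1107]
ee_rot: [-3.141, -0.0, -2.859]
wrist_force: [-0.4, -1.3, -0.9]
width: 0.0139
finger_force: 30.0
```

Free so far, with no contact force. Next is the tilting arc.

Call:
arm_command:
  targets:
    - [0, 0, -0.013, 0]
    - [-0.001, -0.001, -0.026, 0]
    - [0, 0, -0.04, 0]
    - [0.002, 0, -0.055, 0]
    - [0.004, 0.001, -0.064, 0]
    - [0.005, 0.001, -0.073, 0]
    - [0.005, 0.001, -0.073, 0]
    - [0.005, 0.001, -0.073, 0]

```text
time: 27.8
tool_pos: [0.493, -0.0197, 0.0732]
ee_rot: [3.141, -0.004, -2.859]
wrist_force: [-4.3, -1.9, 3.2]
width: 0.0137
finger_force: 30.0
```

```bash
python3 - <<'E'
from fit6 import *
for n in("top","side"): cv2.imwrite(f"pics/h4{n}.png",robot.snapshot(n)[:,:,::-1])
o=robot.get_obs();print(o['tool_pos'],o['wrist_force'],o['wrist_torque'])
m=mask(cv2.imread("pics/h4side.png")[:,:,::-1].copy(),'b',(285,150,380,260))>0; ys,xs=np.nonzero(m); print(m.sum(),xs.min(),xs.max(),ys.min(),ys.max())
fit6("h4",'b',0,.012,cams=("side",)); fit6("h4",'y',90)
E
```

```text
[ 0.49301357 -0.01966349  0.07332749] [-5.2033177  -1.94576344  1.88587345] [-0.21203017  0.65490134 -0.00922718]
365 306 351 196 215
h4 b px [365] xyz mm [-9.7  2.3 22.3] tilt xy [0.311 0.129] spin 1.8 cost 83.3 home 209.5
h4 y px [485, 187] xyz mm [-2.6  2.9  6.3] tilt xy [0.046 0.002] spin 87.4 cost 545.1 home 585.7
```

Call:
arm_command:
  targets:
    - [0.002, 0, -0.01, 0]
    - [0.004, 0.001, -0.019, 0]
    - [0.006, 0.002, -0.029, 0]
    - [0.009, 0.003, -0.038, 0]
    - [0.012, 0.003, -0.048, 0]
    - [0.015, 0.004, -0.057, 0]
    - [0.015, 0.004, -0.057, 0]
    - [0.015, 0.004, -0.057, 0]

```text
time: 28.57
tool_pos: [0.5003, -0.0175, 0.0442]
ee_rot: [3.141, -0.004, -2.859]
wrist_force: [-3.7, -2.7, 2.0]
width: 0.0137
finger_force: 30.0
```

Call:
arm_command:
  targets:
    - [0.002, 0.001, -0.003, 0]
    - [0.004, 0.001, -0.006, 0]
    - [0.004, 0.001, -0.006, 0]
    - [0.004, 0.001, -0.006, 0]

```text
time: 28.9
tool_pos: [0.5024, -0.0171, 0.0418]
ee_rot: [3.141, -0.004, -2.859]
wrist_force: [-5.2, -1.9, 2.0]
width: 0.0141
finger_force: 30.0
```

```bash
python3 - <<'E'
from fit6 import *
for n in("top","side"): cv2.imwrite(f"pics/h5{n}.png",robot.snapshot(n)[:,:,::-1])
o=robot.get_obs();print(o['tool_pos'],o['wrist_force'],o['wrist_torque'])
fit6("h5",'b',0,.008,cams=("side",)); fit6("h5",'b',0,.008); fit6("h5",'y',90)
E
```

```text
[ 0.50243931 -0.01712914  0.04174953] [-6.26397022 -0.7675532   1.75562935] [-0.18563888  0.64613895 -0.00892388]
h5 b px [283] xyz mm [-7.6 -1.  16.5] tilt xy [ 0.391 -0.191] spin 2.6 cost 85.7 home 129.4
h5 b px [305, 283] xyz mm [-4.7  2.   9.9] tilt xy [ 0.057 -0.068] spin 5.3 cost 350.0 home 388.0
h5 y px [428, 195] xyz mm [-2.3  2.3  5.7] tilt xy [ 0.024 -0.004] spin 88.1 cost 556.3 home 589.6
```

Call:
arm_command:
  targets:
    - [0.002, 0.001, -0.003, 0]
    - [0.004, 0.001, -0.006, 0]
    - [0.006, 0.002, -0.008, 0]
    - [0.006, 0.002, -0.008, 0]
    - [0.006, 0.002, -0.008, 0]

```text
time: 29.42
tool_pos: [0.5031, -0.0167, 0.0377]
ee_rot: [3.141, -0.009, -2.859]
wrist_force: [-12.4, -3.1, 5.9]
width: 0.0136
finger_force: 30.0
```

```bash
python3 - <<'E'
from plan import *
o=robot.get_obs();print(o['tool_pos'],o['wrist_force'],'tcp off home, local mm',(1e3*RG.T@(o['tool_pos']-tcp(0,29,8,.029))).round(1))
E
```

```text
[ 0.50310769 -0.01672217  0.0376612 ] [-12.42750603  -3.13523313   5.86410089] tcp off home, local mm [-4.5 -0.1 -6.9]
```

Call:
arm_command:
  targets:
    - [0, 0, 0.004, 0]
    - [-0.003, -0.001, 0.008, 0]
    - [-0.003, -0.001, 0.008, 0]
    - [-0.003, -0.001, 0.008, 0]

```text
time: 29.75
tool_pos: [0.5064, -0.016, 0.0426]
ee_rot: [-3.141, 0.002, -2.859]
wrist_force: [-0.6, -0.2, -1.5]
width: 0.0137
finger_force: 30.0
```

Call:
arm_command:
  targets:
    - [0, 0, 0, 0]
    - [0, 0, 0, 0]
    - [0, 0, 0, 0]
    - [0, 0, 0, 0]
    - [0, 0, 0, 0]
    - [0, 0, 0, 0]
  claw: 0.5

```text
time: 30.25
tool_pos: [0.5058, -0.0161, 0.0423]
ee_rot: [3.142, 0.0, -2.859]
wrist_force: [-0.5, 0.3, 0.2]
width: 0.0467
finger_force: 0.0
```

Call:
arm_command:
  targets:
    - [0, 0, 0.05, 0]
    - [0, 0, 0.12, 0]
    - [0, 0, 0.2, 0]
    - [0, 0, 0.28, 0]
    - [0, 0, 0.34, 0]
    - [-0.08, -0.08, 0.34, 0]
    - [-0.16, -0.16, 0.34, 0]
    - [-0.16, -0.16, 0.34, 0]

```text
time: 30.92
tool_pos: [0.4245, -0.0974, 0.2134]
ee_rot: [-3.14, 0.001, -2.858]
wrist_force: [-0.4, -0.5, 0.6]
width: 0.0466
finger_force: 0.0
```

```bash
python3 - <<'E'
from fit6 import *
for n in("top","side"): cv2.imwrite(f"pics/h6{n}.png",robot.snapshot(n)[:,:,::-1])
o=robot.get_obs();print(o['tool_pos'],o['time'])
fit6("h6",'b',0,.008,cams=("side",),occ=.1); fit6("h6",'b',0,.008,cams=("top",)); fit6("h6",'b',0,.008); fit6("h6",'y',90,occ=.1)
E
```

```text
[ 0.42373852 -0.09836774  0.21299653] 31.0167
h6 b px [327] xyz mm [-5.3  7.3 14.2] tilt xy [ 0.095 -0.058] spin 0.6 cost 32.7 home 59.8
h6 b px [934] xyz mm [-8.5 -1.9 24.2] tilt xy [-0.132  0.246] spin 0.2 cost 48.8 home 150.8
h6 b px [934, 327] xyz mm [-6.4  3.  12.3] tilt xy [ 0.059 -0.055] spin 0.8 cost 152.1 home 281.3
h6 y px [620, 197] xyz mm [0.2 1.3 7.4] tilt xy [ 0.018 -0.077] spin 90.8 cost 190.7 home 273.1
```

Blue is released and roughly home. To seat both firmly, I'll press closed fingertips gently on blue's inner floor. The contact height will also show whether they're home; I expect a TCP z of about 0.068.

Call:
arm_command:
  targets:
    - [0.06, 0.04, 0, 0]
    - [0.12, 0.08, 0, 0]
    - [0.18, 0.12, 0, 0]
    - [0.24, 0.16, 0, 0]
    - [0.309, 0.203, 0, 0]
    - [0.309, 0.203, 0, 0]
    - [0.309, 0.203, 0, 0]
    - [0.309, 0.203, 0, 0]
  claw: 1

```text
time: 31.68
tool_pos: [0.58, 0.0058, 0.2117]
ee_rot: [3.141, -0.002, -2.858]
wrist_force: [-0.9, -0.2, 0.4]
width: 0.0005
finger_force: 0.0
```

Call:
arm_command:
  targets:
    - [0, 0, -0.05, 0]
    - [0, 0, -0.1, 0]
    - [0, 0, -0.15, 0]
    - [0, 0, -0.19, 0]
    - [0, 0, -0.22, 0]
    - [0, 0, -0.24, 0]
    - [0, 0, -0.255, 0]
    - [0, 0, -0.255, 0]

```text
time: 32.35
tool_pos: [0.5789, 0.0048, 0.084]
ee_rot: [3.141, -0.002, -2.86]
wrist_force: [0.4, 0.2, -1.3]
width: 0.0004
finger_force: 0.4
```

Call:
arm_command:
  targets:
    - [0, 0, -0.008, 0]
    - [0, 0, -0.014, 0]
    - [0, 0, -0.018, 0]
    - [0, 0, -0.018, 0]

```text
time: 32.68
tool_pos: [0.5803, 0.0053, 0.076]
ee_rot: [-3.141, 0.0, -2.859]
wrist_force: [-1.1, -0.3, 0.5]
width: 0.0005
finger_force: 0.8
```

Call:
arm_command:
  targets:
    - [0, 0, -0.004, 0]
    - [0, 0, -0.008, 0]
    - [0, 0, -0.008, 0]
    - [0, 0, -0.008, 0]

```text
time: 33.02
tool_pos: [0.5801, 0.0054, 0.0716]
ee_rot: [3.141, -0.0, -2.859]
wrist_force: [-1.9, -0.5, 0.6]
width: 0.0003
finger_force: 0.7
```

Call:
arm_command:
  targets:
    - [0, 0, -0.004, 0]
    - [0, 0, -0.008, 0]
    - [0, 0, -0.008, 0]
    - [0, 0, -0.008, 0]

```text
time: 33.35
tool_pos: [0.5802, 0.0051, 0.0687]
ee_rot: [-3.141, 0.0, -2.859]
wrist_force: [-3.0, -0.9, 5.4]
width: 0.0004
finger_force: 3.3
```

Call:
arm_command:
  targets:
    - [0, 0, -0.003, 0]
    - [0, 0, -0.006, 0]
    - [0, 0, -0.006, 0]
    - [0, 0, -0.006, 0]

```text
time: 33.68
tool_pos: [0.5804, 0.005, 0.0682]
ee_rot: [-3.141, 0.001, -2.859]
wrist_force: [-7.6, -0.9, 13.2]
width: 0.0003
finger_force: 7.4
```

Call:
arm_command:
  targets:
    - [0, 0, -0.003, 0]
    - [0, 0, -0.006, 0]
    - [0, 0, -0.006, 0]
    - [0, 0, -0.006, 0]

```text
time: 34.02
tool_pos: [0.5806, 0.005, 0.0678]
ee_rot: [-3.14, 0.003, -2.858]
wrist_force: [-12.7, -1.0, 21.9]
width: 0.0006
finger_force: 12.0
```

The tips met a firm stop at z = 0.068. The reaction (-12.7, -1, 22) N points along the green axis, so both floors are seated. I retreat and check.

Call:
arm_command:
  targets:
    - [0, 0, 0.015, 0]
    - [0, 0, 0.035, 0]
    - [0, 0, 0.08, 0]
    - [0, 0, 0.14, 0]
    - [0, 0, 0.22, 0]
    - [0, 0, 0.3, 0]
    - [-0.06, -0.04, 0.3, 0]
    - [-0.12, -0.1, 0.3, 0]

```text
time: 34.68
tool_pos: [0.5233, -0.0432, 0.2157]
ee_rot: [-3.139, 0.008, -2.854]
wrist_force: [1.0, -2.0, -0.7]
width: 0.0003
finger_force: 0.0
```

Call:
arm_command:
  targets:
    - [-0.06, -0.08, 0, 0]
    - [-0.12, -0.16, 0, 0]
    - [-0.16, -0.24, 0, 0]
    - [-0.2, -0.32, 0, 0]
    - [-0.2, -0.32, 0, 0]
    - [-0.2, -0.32, 0, 0]

```text
time: 35.18
tool_pos: [0.4191, -0.2076, 0.2117]
ee_rot: [-3.14, -0.001, -2.865]
wrist_force: [0.7, 0.4, 0.7]
width: 0.0003
finger_force: 0.0
```

```bash
python3 - <<'E'
from fit6 import *
for n in("top","side"): cv2.imwrite(f"pics/h7{n}.png",robot.snapshot(n)[:,:,::-1])
o=robot.get_obs();print(o['tool_pos'],o['time'])
fit6("h7",'b',0,.008); fit6("h7",'b',0,.008,occ=.1); fit6("h7",'y',90,occ=.1)
# green refit from final view using its visible outer wall: residual of blue+yellow+green union vs model
ims={n:cv2.imread(f"pics/h7{n}.png")[:,:,::-1].copy() for n in("top","side")}
for n in ims:
    r=dict(top=(330,190,460,300),side=(285,160,380,260))[n]
    u=sum(mask(ims[n],k,r) for k in'gyb')>0
    a=sum(model(n,k,RG@Rz(np.radians(s)),G+RG@[0,0,z])>.5 for k,s,z in(('g',0,0),('y',90,.004),('b',0,.008)))>0
    print(n,'union px',u.sum(),'model',a.sum(),'seen-not-model',(u&~a).sum(),'model-not-seen',(a&~u).sum())
E
```

```text
[ 0.42084877 -0.20443668  0.21170839] 35.2833
h7 b px [938, 322] xyz mm [-5.3  8.2 14.9] tilt xy [ 0.171 -0.086] spin -3.8 cost 152.9 home 287.6
h7 b px [938, 322] xyz mm [-5.2  7.6 14. ] tilt xy [ 0.131 -0.064] spin -2.7 cost 54.5 home 157.3
h7 y px [629, 200] xyz mm [-2.2  2.   7.2] tilt xy [ 0.035 -0.026] spin 89.9 cost 190.0 home 254.1
top union px 1868 model 2298 seen-not-model 63 model-not-seen 493
side union px 894 model 1162 seen-not-model 14 model-not-seen 282
```

The floor probe says seated, but a silhouette fit is weak for nested cups. I'll refine it with a model that handles visibility: the inner cup seen only through the mouth of the outer one, plus its rim and handle.

```bash
cat > vis.py <<'E'
from plan import *
from scipy.spatial.transform import Rotation as Ro
S=8; OX={"top":(330,180),"side":(280,150)}; W,H=140,130
def poly(n,P):
    q=(proj(n,P)-OX[n]+.5)*S; return cv2.convexHull(q.round().astype(np.int32))
ring=lambda r,z:np.c_[r*np.cos(t),r*np.sin(t),0*t+z]
def fill(n,L):
    m=np.zeros((H*S,W*S),np.uint8)
    for P in L: cv2.fillConvexPoly(m,poly(n,P),1)
    return m
def vis(n,kind,R,p,Ro_,po,rin):
    rr,rb={'y':(.046,.037),'b':(.036,.029)}[kind]; T=lambda q:q@R.T+p
    body=fill(n,[T(np.r_[ring(rr,.05),ring(rb,0)])])&fill(n,[ring(rin,.05)@Ro_.T+po])
    return body|fill(n,[T(np.r_[ring(rr,.05),ring(rr-.0007,.046)]),T(parts(kind)[1])])
dn=lambda m:cv2.resize(m.astype(np.float32),(W,H),interpolation=cv2.INTER_AREA)
def pose(v,s0): return RG@Ro.from_euler('xy',v[3:5]).as_matrix()@Rz(v[5]),G+RG@v[:3]
def run(tag):
    obs={}
    for n in OX:
        im=cv2.imread(f"pics/{tag}{n}.png")[:,:,::-1].copy(); x,y=OX[n]; o=(x,y,x+W,y+H)
        for k in'yb':
            q=mask(im,k,o)[y:y+H,x:x+W]
            _,lab,st,_=cv2.connectedComponentsWithStats((q>0).astype(np.uint8)); q=q*(lab==1+st[1:,4].argmax()) if k=='b' else q*np.isin(lab,[i for i in range(1,len(st)) if st[i,4]>15]); obs[n,k]=q
    obs["side",'y'][:,:14]=0
    def cost(v):
        Ry_,py=pose(v[:6],0); Rb,pb=pose(v[6:],0); s=0
        for n in OX:
            b=vis(n,'b',Rb,pb,Ry_,py,.043); y=vis(n,'y',Ry_,py,RG,G,.053)&(1-b)
            s+=np.abs(dn(b)-obs[n,'b']).sum()+np.abs(dn(y)-obs[n,'y']).sum()
        return s
    x0=np.array([0,0,.004,0,0,np.pi/2, 0,0,.008,0,0,0.]); d=np.array([.003,.003,.003,.06,.06,.06]*2)
    r=minimize(cost,x0,method='Powell',bounds=list(zip(x0-[.02,.02,.01,.4,.4,.3]*2,x0+[.02,.02,.03,.4,.4,.3]*2)),options=dict(maxiter=8,xtol=1e-3))
    r=minimize(cost,r.x,method='Nelder-Mead',options=dict(initial_simplex=[r.x]+[r.x+e for e in np.diag(d/2)],maxiter=900,adaptive=True))
    v=r.x; print(tag,'cost home',round(cost(x0)),'best',round(r.fun))
    for k,w in(('y',v[:6]),('b',v[6:])): print(k,'xyz mm',(w[:3]*1e3).round(1),'tilt',w[3:5].round(3),'spin',np.degrees(w[5]).round(1))
    Ry_,py=pose(v[:6],0);Rb,pb=pose(v[6:],0); print('blue in yellow mm',(1e3*Ry_.T@(pb-py)).round(1),'angle',np.arccos(Rb[:,2]@Ry_[:,2]).round(3))
E
time python3 -c "
from vis import *
run('h7')"
```

```text
h7 cost home 954 best 423
y xyz mm [-2.5  1.2  4.1] tilt [ 0.027 -0.035] spin 89.2
b xyz mm [-8.1  2.1  8.3] tilt [ 0.011 -0.004] spin -1.9
blue in yellow mm [0.9 5.5 4.4] angle 0.035
real	0m24.720s
user	0m18.226s
sys	0m7.055s
```

The visibility-aware fit gives:

| Fit | z (mm) | Axis error (rad) | Lateral offset (mm) |
|---|---|---|---|
| Yellow in green | 4.1 | about 0.04 | about 3 |
| Blue in yellow | 4.4 | 0.035 | about 5.5 |

Both are inside the limits and the arm is clear, so I'm handing in.

```bash
python3 -c "
from bench import robot
print(robot.close_job())"
```

```text
the job is handed in; nothing more can be done
None
```

I handed the job in at about 35 s: by camera fit, yellow sits home in green and blue sits home in yellow, with the handles about 90° apart and the arm clear; the hand-in call returned no verdict, and I did not re-measure the bystanders.

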